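# Stamp a crate tag on the sprung stamping rest

## Task

Hang the plywood crate tag by its eye over the steel post of the sprung stamping rest, so that it lies flat along the bed with its printed box up, and let go of it. Then take the hand stamp by its handle and press it lightly onto the tag, upright, in the middle of the printed box and with the long side of its foot along the long side of the box, until the bed has sunk about half of its travel. Finish while holding it pressed there, still gripping the stamp, and leave the other things on the bench where they are.

Things in the scene. Friction and masses are not known exactly. Their poses are not given: they have to be found in the camera images.
- tag_center (a point): Centre of the loose crate tag: a light plywood plate 130 x 50 x 9 mm (about 40 g) that lies flat on the bench, printed side up. This point is half-way up its thickness (4.5 mm above its underside). x runs along its length to the end with the eye, y across its 50 mm width, z up out of the printed face. Pick it up by the two long edges.
- tag_eye (a point): Centre of the tag's eye, a round through hole 17 mm wide with a brass rim, 50 mm along the tag's +x from its centre; half-way up the thickness; axes as the tag's.
- tag_box (a point): Middle of the black printed box on the tag's upper face, 66 mm along the tag's x by 40 mm along its y, 14 mm along the tag's -x from its centre; z is the normal of the face; axes as the tag's.
- rest_post (a point): Foot of the upright steel post, 8 mm thick with a tapered tip, that stands 22 mm above the bed near one end of the stamping rest; this point is on the bed's upper face. The rest is fixed: a blue housing 150 x 70 mm, 30 mm high, and above it the bed, a rubber-topped plate 140 x 44 mm whose upper face is 50 mm above the bench when not pressed. x runs along the rest's length, from the bed's middle towards the post; y across; z up. The post is 50 mm from the bed's middle.
- bed_spot (a point): Point on the bed's upper face, 64 mm from the post along the rest's -x, over which the middle of the printed box comes when the tag hangs on the post and lies along the bed; axes as the rest's. It sinks with the bed.
- bed (a joint): How far the sprung bed of the stamping rest has sunk, in m: 0 at the top, 0.012 at its stop. The tag and the stamp alone do not sink it; it begins to sink at about 1.5 N of push by the stamp on the tag, then gives 1 mm for each further 0.6 N (about 5 N at half travel, 9 N at the stop).
- stamp_handle (a point): The loose hand stamp's turned wooden handle, at the place to grip, 45 mm above the underside of its foot and on the upright axis; the handle is round, up to 28 mm thick, and its top is 69 mm above the underside of the foot. z up the handle; y along the foot's long side, x along its short side.
- stamp_foot (a point): Centre of the underside of the stamp's black foot, which is 24 mm (x) by 50 mm (y) and 12 mm thick. The stamp stands upright on the bench at the start and weighs about 60 g.
- stamp: The whole hand stamp; origin at the centre of the underside of its foot, axes as stamp_foot.
- tag: The whole crate tag; origin at the centre of its underside, axes as tag_center.
- stapler: Blue stapler, 36 x 134 x 48 mm, loose bystander at the back; origin at the middle of its underside.
- notes: Yellow block of sticky notes, 76 x 76 x 30 mm, loose bystander at the back; origin at the middle of its underside.
There are look-alikes about, which are no part of the job. Of the things that look like the tag, the smallest one is meant.

How it is judged:
By the outcome, as a careful person would: the job done as asked, in the order asked, and still so for the second after the job is handed in, while the arm keeps its last pose, push and grip.
It also fails if it takes over 64 s, if anything falls off the work surface, if the arm or the gripper's body presses on something with over 40 N, if the wrist force passes 120 N, or if a joint passes its speed limit or range.

## Robot

A 6-joint arm with a two-finger parallel gripper is mounted at the origin on a cart in front of the work surface, level with it; the furniture and walls round the work are solid. World frame = base frame: x ahead of the robot, y to its left, z up, the work surface at z = 0. Lengths are in mm, angles in rad, forces in N, time in s.
With the tool pointing down it reaches from about 375 to 975 mm from the base axis. Payload 3.8 kg.
Tool frame: the origin (TCP) lies midway between the tips of the shut fingers; the grasp point (between the pads) lies 19 mm behind it; z points along the fingers, y is the direction in which the jaws open and shut (so a half turn about z gives the same grasp; the last joint's range is limited). The gripper opens to 85 mm and grips with 20 to 120 N. Pads are 22 mm wide; open, the fingers measure 114 mm over their backs; the gripper's body (76 mm by 85 mm) begins 54 mm behind the grasp point. The pads swing forward as they close: fully open they stand 13 mm farther back than shut.
Start: joints at [-1.31, 0.264, 1.604, -0, 1.274, -0.037], TCP at [198.052, -645.286, 231.28] pointing down, gripper open.
Joint ranges: [-2.63, 2.63], [-0.94, 2.18], [0.31, 2.57], [-1.31, 4.45], [0, 2.66], [-2.55, 2.55]. Speed limits (rad/s): [2.57, 2.57, 3.14, 3.14, 3.14, 3.14].

## Interface

Orientations are given as a rotation vector (axis times angle).
In Python, from bench import * gives the robot as it stands.
- The arm moves only by the tool step_arm, never from a script. Its argument "moves" is a list that holds one entry, the list of rows, each a list of 7 numbers: the turn, a rotation vector about the tool's x, y, z in degrees, then the shift along the tool's x, y, z in m, then the finger opening in m, from 0 to 0.0854. In form: [[[ax, ay, az, x, y, z, claw], ...]]. A call has 1 to 12 rows; each row shifts and turns the pose as measured when the row begins, along the tool's axes as they then stand; what a row does not reach is not made up. A row lasts 1/10 s, in which the tool goes at most 50 mm and 8.59 degrees, less where a joint would pass 70% of its speed; a pose out of reach is approached as far as the arm can. A call is refused whole if a number of a shift passes 0.05 or a number of a turn 8.59, either way. A call with a gripper value outside its range is refused whole. The fingers move at their own pace and stop on an object; "force" is the grip in N (left out, the last holds). Time passes only in rows, so rows that do not move let the fingers close. It gives the time, the measured TCP pose, the force and the opening at its end, in the units of the state.
- get_obs(): the state, without advancing time (a new reading comes with each control period).
- get_image(name): name is "scene" or "side" or "wrist"; returns a dict with "image" (384x512x3 uint8, red, green, blue), "intrinsics" (3x3 intrinsics, pixels), "R" (3x3) and "t" (3): a world point X has camera coordinates R X + t. Camera axes: x right, y down, z forward; pixel columns grow to the right and rows downward; lengths in mm; the calibration is good to about 2 mm. A picture is of the moment at which its call begins. There is no depth.
- hand_in(): hands the job in, once; it reports no verdict.
The state is a dict: "time": time; "joint_pos": joint angles; "dq": joint speeds; "effort": joint torques, N m; "position": TCP position; "tcp_rot": TCP orientation; "wrist_force": force on the tool from outside, world axes, zero at the start; "moment": the same for the moment, N m; "grip_width": opening from 0.0 (shut) to 1.0 (fully open).
Only numpy, scipy, OpenCV 4.12 (cv2) and the standard library are available. Lean on these libraries where they do the work, as an engineer would, in place of code of your own. Each camera call takes 0.05 s, during which the arm holds its last target.

## Working session

There is one attempt and no reset: what is moved stays moved. The work goes in short steps, Python scripts to look and compute and a tool call to move; the robot and the scene stay as the last step left them, time stands still between calls to the robot, and variables do not carry over. Pictures are saved under pics/ and viewed, and the job is handed in when it is done.

Besides the shell and the picture viewer there is one more tool, called after ">>>" as a command line: name --argument value ..., lists and objects as JSON in quotes. step_arm: Moves the arm, as the interface text tells. Its arguments: {"type":"object","properties":{"moves":{"type":"array","items":{"type":"array","items":{"type":"array","items":{"type":"number"}}}},"force":{"type":"number"}},"required":["moves"]}

```bash
ls; mkdir -p pics; python3 - <<'E'
from bench import *
import cv2
for n in ["scene","side","wrist"]:
    r=get_image(n); cv2.imwrite(f"pics/{n}0.png",r["image"][:,:,::-1]); print(n,r["intrinsics"],r["R"],r["t"])
print(get_obs())
E
```

```text
pics
scene [[500.00666137   0.         256.77381438]
 [  0.         500.00666137 192.51624681]
 [  0.           0.           1.        ]] [[ 0.43877958 -0.89835328 -0.02082933]
 [-0.58155669 -0.2662243  -0.76871089]
 [ 0.68502868  0.34940808 -0.63925715]] [-237.11717769  380.03345041 1294.83328115]
side [[380.53036262   0.         258.33303241]
 [  0.         380.53036262 188.50393408]
 [  0.           0.           1.        ]] [[-0.82325384 -0.5671833   0.02358444]
 [-0.32795339  0.44128408 -0.83529332]
 [ 0.46335699 -0.69539303 -0.54929849]] [461.40888796 222.16171596 906.78842265]
wrist [[306.27672023   0.         259.04947135]
 [  0.         306.27672023 190.35692999]
 [  0.           0.           1.        ]] [[ 0.29359331 -0.95592831 -0.00200922]
 [-0.90286982 -0.27798681  0.32794728]
 [-0.31405262 -0.09446907 -0.94469389]] [-674.34949949  -42.67636335  381.09433461]
{'time': 0.15, 'joint_pos': array([-1.30989619e+00,  2.64633760e-01,  1.60508503e+00, -1.56320591e-05,
        1.27371307e+00, -3.69357872e-02]), 'dq': array([-0.00110674, -0.00291791, -0.00326115, -0.0001109 ,  0.00086146,
        0.00035215]), 'effort': array([-9.84072212e-04, -5.15909457e+01, -3.67960417e+01, -1.37827956e-04,
        8.07520235e-03, -1.21936952e-05]), 'position': array([ 197.89956723, -644.72675729,  230.1985171 ]), 'tcp_rot': array([-3.10501522e+00, -4.65848517e-01,  3.45968623e-04]), 'wrist_force': array([ 1.02968917, -0.87958031,  0.72054372]), 'moment': array([ 0.0207135 , -0.01586188,  0.00949198]), 'grip_width': 1.0014846948021257}
```

View pics/scene0.png

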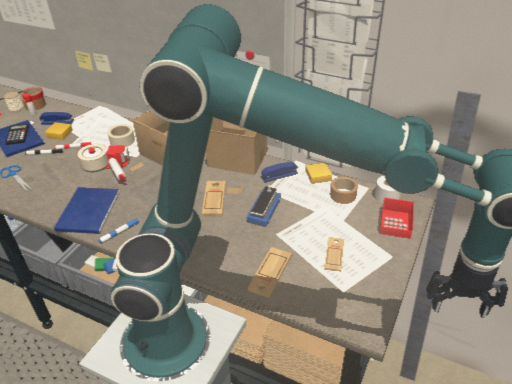

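View pics/side0.png

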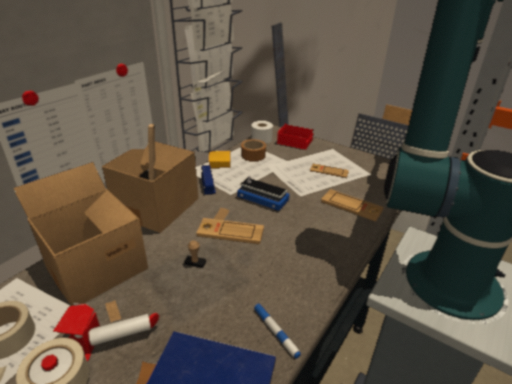

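View pics/wrist0.png

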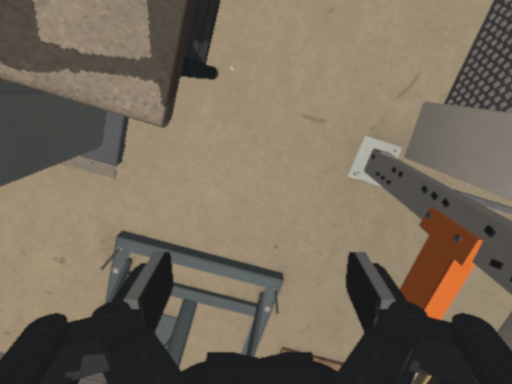

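```bash
cat > h.py <<'E'
import numpy as np, cv2
from bench import *
def shot(n,name,crop=None,s=1):
    r=get_image(n); im=r["image"][:,:,::-1].copy()
    np.savez(f"pics/{name}.npz",K=r["intrinsics"],R=r["R"],t=r["t"],im=im)
    sv(name,name,crop,s)
def sv(name,out,crop=None,s=1):
    im=np.load(f"pics/{name}.npz")["im"]
    if crop: x0,y0,x1,y1=crop; im=im[y0:y1,x0:x1]
    if s!=1: im=cv2.resize(im,None,fx=s,fy=s,interpolation=cv2.INTER_CUBIC)
    cv2.imwrite(f"pics/{out}.png",im)
def w(name,u,v,z=0.):
    d=np.load(f"pics/{name}.npz");R=d["R"];c=-R.T@d["t"];r=R.T@np.linalg.inv(d["K"])@[u,v,1]
    return (c+r*(z-c[2])/r[2]).round(1)
def pr(name,X):
    d=np.load(f"pics/{name}.npz");p=d["K"]@(d["R"]@np.array(X,float)+d["t"]);return (p[:2]/p[2]).round(1)
E
python3 - <<'E'
from h import *
shot("scene","s1",(190,160,390,310),4); shot("side","d1",(170,140,400,290),3)
sv("s1","s1",(190,160,390,310),4)
E
```

```text
(no output)
```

View pics/s1.png

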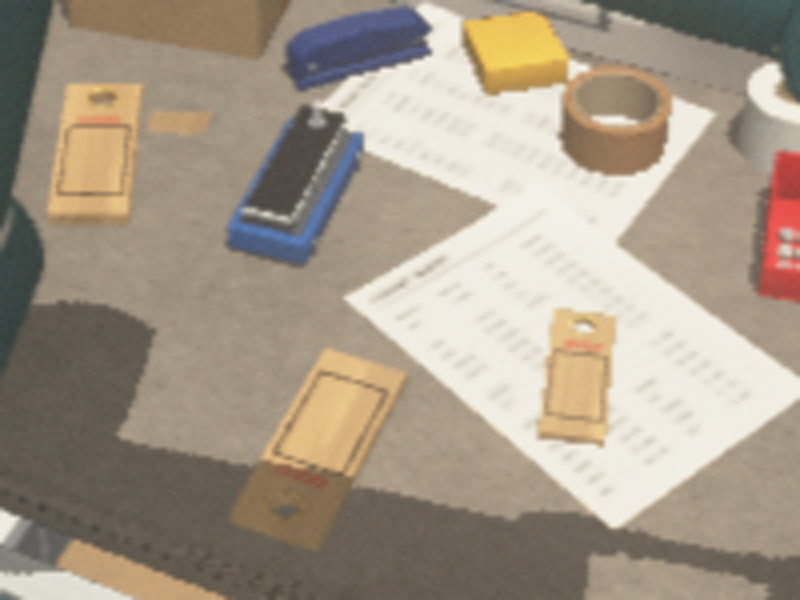

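View pics/d1.png

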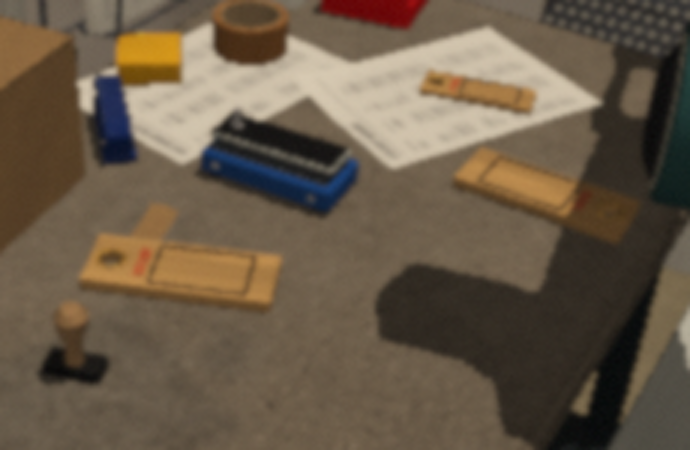

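```bash
python3 - <<'E'
from h import *
S=lambda x,y,z:w("s1",190+x/4,160+y/4,z)
D=lambda x,y,z:w("d1",170+x/3,140+y/3,z)
for p in [(555,308),(615,315),(602,440),(538,432)]: print("tagcorner",S(*p,9))
for p in [(553,348),(608,352),(603,421),(545,415)]: print("box",S(*p,9))
print("eye",S(583,325,7),D(441,81,7))
print("box c",S(577,384,9), D(495,92,9))
for p in [(302,105),(345,115),(363,140),(303,262),(230,245)]: print("rest",S(*p,50))
print("post tip",S(318,112,72),D(238,118,72))
for p in [(229,228),(304,246),(362,132)]: print("housing top",S(*p,30))
for p in [(212,135),(357,160),(205,152),(322,188)]: print("D bed/house",D(*p,50),D(*p,30))
for p in [(48,352),(40,377),(97,383),(107,357)]: print("stampfoot",D(*p,12),D(*p,0))
print("handle top",D(72,308,66))
for p in [(110,85),(),][:1]: print("big tag eye",S(102,98,7))
for p in [(65,85),(142,85),(130,212),(50,212)]: print("bigtag",S(*p,9))
E
```

```text
tagcorner [ 521.9 -258.6    9. ]
tagcorner [ 534.1 -303.2    9. ]
tagcorner [ 408.3 -335.3    9. ]
tagcorner [ 396.  -290.7    9. ]
box [ 480.6 -271.8    9. ]
box [ 494.1 -311.     9. ]
box [ 426.1 -330.1    9. ]
box [ 413.7 -289.6    9. ]
eye [ 515.4 -283.9    7. ] [ 506.7 -284.7    7. ]
box c [ 453.  -300.7    9. ] [ 443.5 -296.3    9. ]
rest [621.3   5.5  50. ]
rest [624.2 -33.   50. ]
rest [600.7 -60.   50. ]
rest [447.8 -77.2  50. ]
rest [441.3 -17.4  50. ]
post tip [594.  -22.2  72. ] [589.1   8.7  72. ]
housing top [477.6   2.6  30. ]
housing top [483.7 -61.   30. ]
housing top [631.8 -45.5  30. ]
D bed/house [611.6  21.8  50. ] [630.2  -3.   30. ]
D bed/house [471.  -26.7  50. ] [485.1 -53.   30. ]
D bed/house [598.7  50.6  50. ] [616.8  26.7  30. ]
D bed/house [473.4  33.7  50. ] [487.6   9.3  30. ]
stampfoot [558.  318.2  12. ] [567.6 309.6   0. ]
stampfoot [543.3 342.8  12. ] [552.6 334.6   0. ]
stampfoot [502.1 321.2  12. ] [510.6 312.6   0. ]
stampfoot [515.1 294.3  12. ] [523.9 285.2   0. ]
handle top [534.3 309.8  66. ]
big tag eye [604.3 193.9   7. ]
bigtag [604.6 231.8   9. ]
bigtag [633.2 169.2   9. ]
bigtag [480.9  96.8   9. ]
bigtag [453.1 157.1   9. ]
```

```bash
cat >> h.py <<'E'
from scipy.spatial.transform import Rotation as Ro
def st():
    o=get_obs();R=Ro.from_rotvec(o["tcp_rot"]).as_matrix();return o,np.array(o["position"]),R
def goto(xyz,yaw=None):
    """total tool-frame shift and turn to tool pointing down, tool x yaw (deg)"""
    o,p,R=st()
    print("t",o["time"],"p",p.round(1),"x yaw",np.degrees(np.arctan2(R[1,0],R[0,0])).round(2),"z",R[:,2].round(4),"F",o["wrist_force"].round(1),"g",round(o["grip_width"]*85,1))
    if yaw is None: yaw=np.degrees(np.arctan2(R[1,0],R[0,0]))
    c,s=np.cos(np.radians(yaw)),np.sin(np.radians(yaw))
    T=np.array([[c,s,0],[s,-c,0],[0,0,-1.]]).T
    T=np.array([[c,s,0],[s,-c,0],[0,0,-1]])
    print("turn deg",np.degrees(Ro.from_matrix(R.T@T).as_rotvec()).round(2),"shift mm",(R.T@(np.array(xyz)-p)).round(1))
E
python3 - <<'E'
from h import *
goto([440,-320,230],14.3)
r=get_image("wrist");_,p,R=st()
print("cam in tool",R.T@(-r["R"].T@r["t"]-p), (r["R"]@R).round(3))
E
```

```text
t 0.25 p [ 198.  -644.9  230.6] x yaw 17.06 z [-3.0e-04  1.1e-03 -1.0e+00] F [ 0.5 -0.2 -0. ] g 85.2
turn deg [-0.06 -0.    2.76] shift mm [ 326.7 -239.6    0.9]
cam in tool [  84.80116654    0.41621738 -142.42648587] [[ 0.     1.     0.   ]
 [-0.945  0.    -0.328]
 [-0.328 -0.     0.945]]
```

>>> step_arm --moves '[[[0,0,0.4,0.04,-0.03,0,0.085],[0,0,0.4,0.04,-0.03,0,0.085],[0,0,0.4,0.04,-0.03,0,0.085],[0,0,0.4,0.04,-0.03,0,0.085],[0,0,0.4,0.04,-0.03,0,0.085],[0,0,0.4,0.04,-0.03,0,0.085],[0,0,0.4,0.04,-0.03,0,0.085],[0,0,0,0.04,-0.03,0,0.085],[0,0,0,0,0,0,0.085],[0,0,0,0,0,0,0.085]]]'

```text
time: 1.3
position: [444.4, -324.7, 230.0]
tcp_rot: [3.117, 0.381, 0.003]
wrist_force: [-0.3, -0.1, 0.2]
grip_width: 0.999
```

```bash
python3 - <<'E'
from h import *
goto([440,-320,230],14.3)
shot("wrist","w2"); shot("scene","s2")
E
```

```text
t 1.3 p [ 444.4 -324.7  230. ] x yaw 13.95 z [ 0.0024 -0.0015 -1.    ] F [-0.3 -0.1  0.2] g 84.9
turn deg [ 0.12 -0.11 -0.35] shift mm [-3.1 -5.6 -0. ]
```

View pics/w2.png

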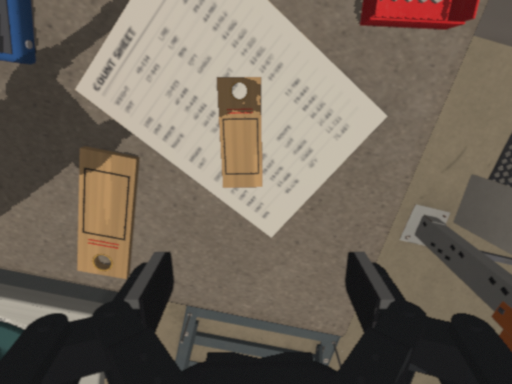

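View pics/s2.png

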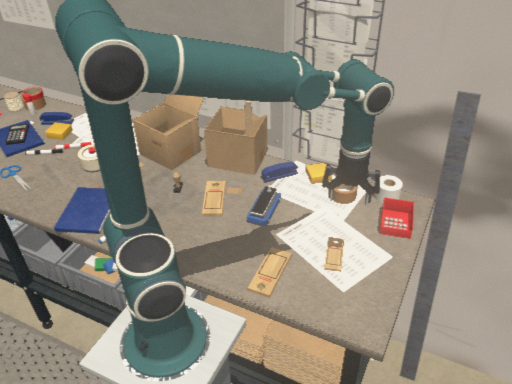

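```bash
python3 - <<'E'
from h import *
sv("w2","w2c",(190,60,290,200),5)
sv("s2","s2c",(160,150,290,230),6)
E
```

```text
(no output)
```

View pics/w2c.png

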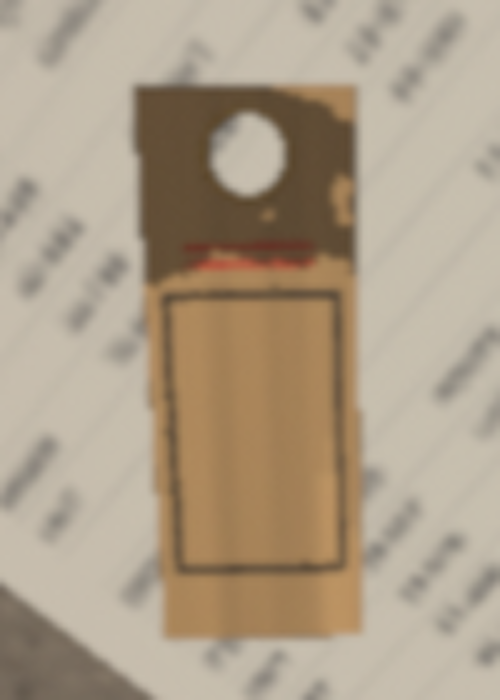

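View pics/s2c.png

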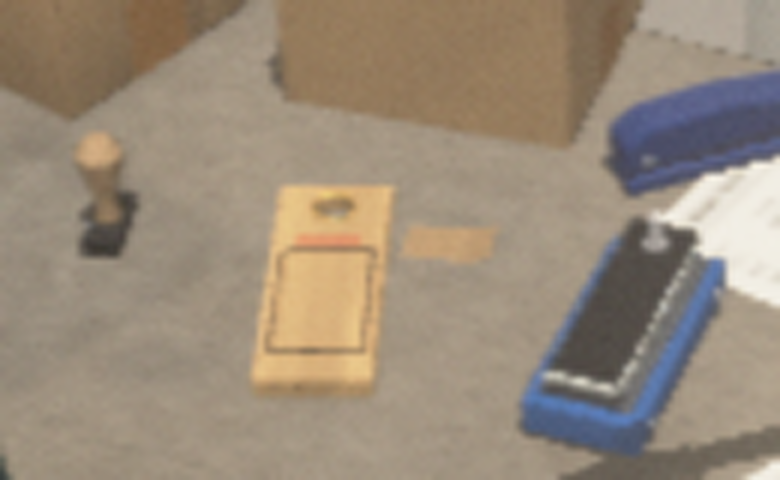

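```bash
python3 - <<'E'
from h import *
W=lambda x,y,z=9:w("w2",190+x/5,60+y/5,z)
P=[(137,88),(355,88),(361,635),(165,635)]
c=np.array([W(*p) for p in P]);print(c,c.mean(0),[np.linalg.norm(c[i]-c[(i+1)%4]) for i in range(4)])
P=[(167,296),(338,295),(343,568),(181,570)]
b=np.array([W(*p) for p in P]);print(b,b.mean(0),[np.linalg.norm(b[i]-b[(i+1)%4]) for i in range(4)])
e=W(249,154,6);print("eye",e)
d=b[0]+b[1]-b[2]-b[3];print(np.degrees(np.arctan2(d[1],d[0])))
d=e-b.mean(0);print(np.degrees(np.arctan2(d[1],d[0])),np.linalg.norm(d[:2]))
S=lambda x,y,z:w("s2",160+x/6,150+y/6,z)
for p in [(640,222),(697,238),(612,402),(545,375)]: print("bed",S(*p,50))
print("post top",S(655,228,72),"foot",S(655,247,50))
for p in [(524,402),(640,425),(723,262)]: print("hous",S(*p,30))
for p in [(81,236),(118,240),(112,257),(80,254),(137,200)]: print("foot",S(*p,12),S(*p,0))
print("handle top",S(100,145,64), S(103,222,12))
E
```

```text
[[ 522.7 -258.4    9. ]
 [ 534.4 -305.5    9. ]
 [ 410.1 -338.3    9. ]
 [ 398.3 -290.7    9. ]] [ 466.375 -298.225    9.   ] [np.float64(48.5314331129836), np.float64(128.554774318187), np.float64(49.04079934095694), np.float64(128.52490031118487)]
[[ 479.8 -274.2    9. ]
 [ 489.6 -312.7    9. ]
 [ 425.9 -329.7    9. ]
 [ 415.8 -291.     9. ]] [ 452.775 -301.9      9.   ] [np.float64(39.72769814625559), np.float64(65.9294319708581), np.float64(39.99624982420225), np.float64(66.1682703416071)]
eye [ 514.9 -285.6    6. ]
14.825246742213078
14.70156296599478 64.22776366183079
bed [6.193e+02 2.000e-01 5.000e+01]
bed [619.7 -34.7  50. ]
bed [477.9 -50.   50. ]
bed [482.1  -8.6  50. ]
post top [593.6 -21.2  72. ] foot [602.8 -16.8  50. ]
hous [477.7   2.4  30. ]
hous [487.4 -61.6  30. ]
hous [628.6 -46.9  30. ]
foot [514.3 311.1  12. ] [526.  320.6   0. ]
foot [520.2 289.4  12. ] [532.  298.7   0. ]
foot [505.7 284.1  12. ] [517.3 293.3   0. ]
foot [500.2 302.5  12. ] [511.8 311.9   0. ]
foot [556.5 299.5  12. ] [568.7 308.9   0. ]
handle top [538.  305.8  64. ] [530.7 306.5  12. ]
```

```bash
python3 - <<'E'
from h import *
goto([466.3,-298.3,30],14.75)
E
```

```text
t 1.4 p [ 443.7 -325.8  229.9] x yaw 13.8 z [ 0.0025 -0.0012 -1.    ] F [-0.1  0.1 -0.9] g 84.3
turn deg [ 0.1  -0.12 -0.95] shift mm [ 28.1 -21.6 200. ]
```

>>> step_arm --moves '[[[0.1,-0.1,-0.9,0.014,-0.011,0.03,0.072],[0,0,0,0.014,-0.011,0.04,0.072],[0,0,0,0,0,0.04,0.072],[0,0,0,0,0,0.04,0.072],[0,0,0,0,0,0.03,0.072],[0,0,0,0,0,0.02,0.072],[0,0,0,0,0,0,0.072],[0,0,0,0,0,0,0.072]]]'

```text
time: 2.2
position: [462.0, -312.5, 26.7]
tcp_rot: [3.111, 0.371, 0.006]
wrist_force: [0.5, 1.2, 0.8]
grip_width: 0.843
```

```bash
python3 - <<'E'
from h import *
goto([466.3,-298.3,3],14.75)
shot("wrist","w3");shot("scene","s3",(280,160,400,260),6)
E
```

```text
t 2.2 p [ 462.  -312.5   26.7] x yaw 13.61 z [ 0.0049 -0.0075 -1.    ] F [0.5 1.2 0.8] g 71.7
turn deg [ 0.49 -0.16 -1.14] shift mm [  7.4 -13.   23.6]
```

View pics/w3.png

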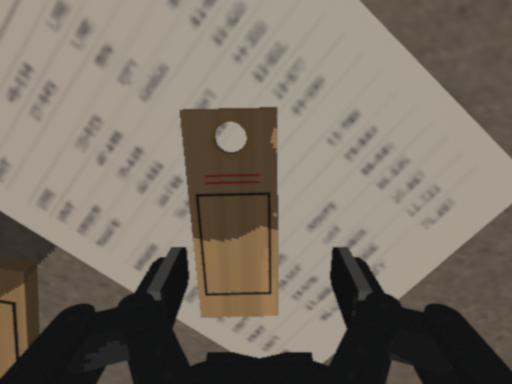

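View pics/s3.png

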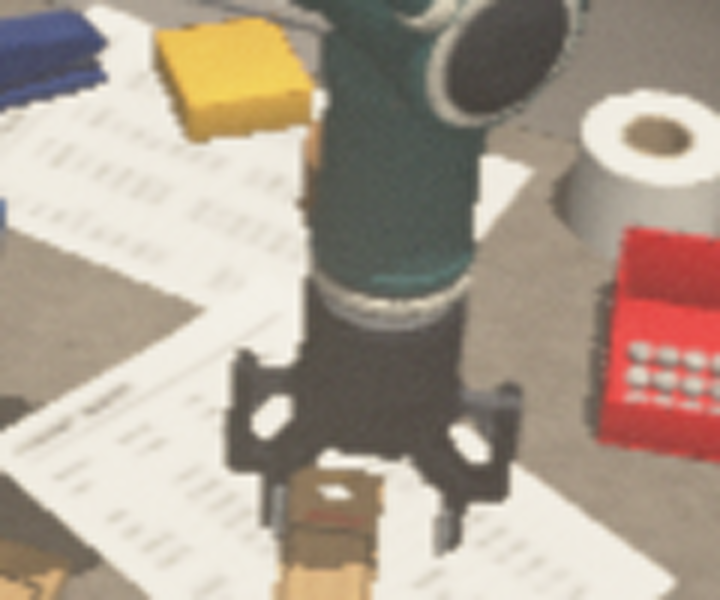

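>>> step_arm --moves '[[[0.3,0,-1,0.007,-0.012,0,0.07],[0,0,-0.5,0.003,-0.004,0,0.07],[0,0,0,0,0,0,0.07]]]'

```text
time: 2.6
position: [471.5, -295.4, 31.8]
tcp_rot: [3.106, 0.414, 0.016]
wrist_force: [0.7, -0.5, 0.6]
grip_width: 0.819
```

```bash
python3 - <<'E'
from h import *
goto([466.3,-298.3,3],14.75)
E
```

```text
t 2.6 p [ 471.5 -295.4   31.8] x yaw 15.2 z [ 0.0111 -0.0069 -0.9999] F [ 0.7 -0.5  0.6] g 69.6
turn deg [ 0.55 -0.51  0.44] shift mm [-6.1  1.1 28.7]
```

>>> step_arm --moves '[[[0.5,-0.5,0.4,-0.003,0.001,0.012,0.07],[0,0,0,0,0,0,0.07],[0,0,0,0,0,0,0.07]]]'

```text
time: 2.9
position: [470.4, -297.3, 20.4]
tcp_rot: [3.113, 0.407, 0.003]
wrist_force: [-0.4, -1.0, 0.3]
grip_width: 0.819
```

```bash
python3 - <<'E'
from h import *
goto([466.3,-298.3,3],14.75)
for i in range(4):
    get_image("wrist"); goto([466.3,-298.3,3],14.75)
E
```

```text
t 2.9 p [ 470.4 -297.3   20.4] x yaw 14.89 z [ 0.002  -0.0023 -1.    ] F [-0.4 -1.   0.3] g 69.6
turn deg [ 0.16 -0.08  0.13] shift mm [-4.2 -0.1 17.4]
t 2.95 p [ 470.  -297.    20.1] x yaw 14.88 z [ 0.0013 -0.0018 -1.    ] F [ 0.5 -0.2 -0.5] g 69.5
turn deg [ 0.12 -0.05  0.13] shift mm [-3.9  0.2 17.1]
t 3.0 p [ 469.9 -297.    20.1] x yaw 14.88 z [ 0.0013 -0.0017 -1.    ] F [-0.  -0.1 -0.1] g 69.5
turn deg [ 0.12 -0.05  0.13] shift mm [-3.8  0.3 17.1]
t 3.05 p [ 470.  -297.1   20.2] x yaw 14.87 z [ 0.0015 -0.0019 -1.    ] F [0.9 0.8 0.5] g 69.8
turn deg [ 0.13 -0.06  0.12] shift mm [-3.9  0.2 17.2]
t 3.1 p [ 470.1 -297.2   20.4] x yaw 14.87 z [ 0.0018 -0.0021 -1.    ] F [-0.3 -0.4 -0.8] g 69.7
turn deg [ 0.14 -0.07  0.12] shift mm [-4.   0.1 17.4]
```

>>> step_arm --moves '[[[0,0,0,-0.003,0,0.012,0.064],[0,0,0,0,0,0.006,0.064],[0,0,0,0,0,0,0.064]]]'

```text
time: 3.4
position: [466.9, -298.3, 0.9]
tcp_rot: [3.113, 0.406, 0.003]
wrist_force: [-0.4, 0.5, -0.2]
grip_width: 0.747
```

```bash
python3 - <<'E'
from h import *
goto([466.3,-298.3,-2],14.75)
shot("wrist","w4");shot("scene","s4",(280,190,380,275),7)
E
```

```text
t 3.4 p [ 466.9 -298.3    0.9] x yaw 14.85 z [ 0.002  -0.0023 -1.    ] F [-0.4  0.5 -0.2] g 63.5
turn deg [ 0.15 -0.08  0.1 ] shift mm [-0.6 -0.1  2.9]
```

View pics/w4.png

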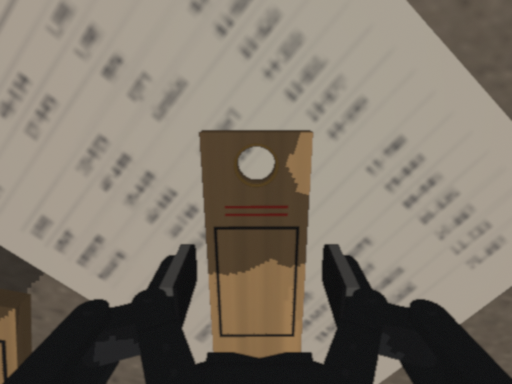

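View pics/s4.png

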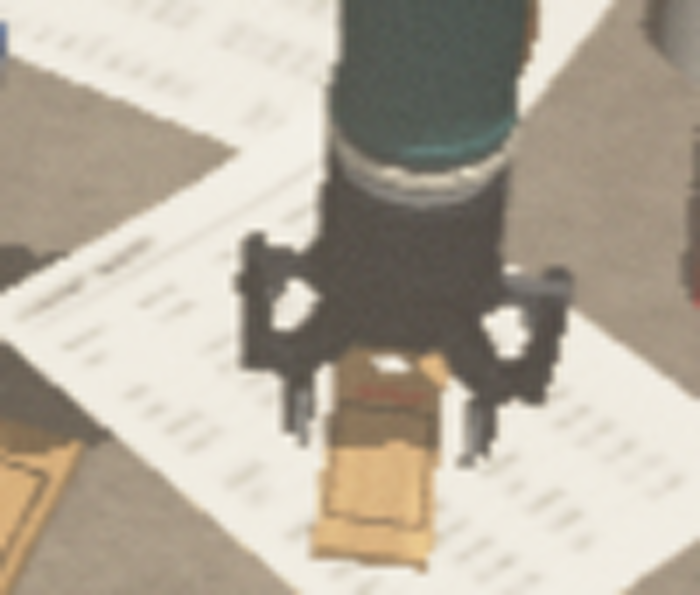

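>>> step_arm --moves '[[[0,0,0,0,0,0.003,0.064],[0,0,0,0,0,0,0.056],[0,0,0,0,0,0,0.04],[0,0,0,0,0,0,0.04],[0,0,0,0,0,0,0.04],[0,0,0,0,0,0,0.04]]]' --force 35

```text
time: 4.1
position: [468.1, -298.9, -0.7]
tcp_rot: [3.111, 0.406, 0.005]
wrist_force: [0.1, 0.3, -1.2]
grip_width: 0.574
```

```bash
python3 - <<'E'
from h import *
goto([466.3,-298.3,100],14.75)
E
```

```text
t 4.1 p [ 468.1 -298.9   -0.7] x yaw 14.87 z [ 0.0039 -0.0036 -1.    ] F [ 0.1  0.3 -1.2] g 48.8
turn deg [ 0.26 -0.17  0.12] shift mm [  -1.3   -0.6 -100.7]
```

>>> step_arm --moves '[[[0,0,0,0,0,-0.02,0.04],[0,0,0,0,0,-0.04,0.04],[0,0,0,0,0,-0.05,0.04],[0,0,0,0,0,-0.05,0.04],[0,0,0,0,0,-0.04,0.04],[0,0,2,0.02,-0.03,0,0.04],[0,0,2,0.02,-0.04,0,0.04],[0,0,2,0.02,-0.04,0,0.04],[0,0,2,0.02,-0.04,0,0.04],[0,0,2,0.01,-0.02,0,0.04],[0,0,0,0,0,0,0.04],[0,0,0,0,0,0,0.04]]]'

```text
time: 5.3
position: [524.6, -108.1, 208.2]
tcp_rot: [3.136, 0.118, 0.01]
wrist_force: [0.3, 0.0, -0.5]
grip_width: 0.57
```

```bash
python3 - <<'E'
from h import *
goto([530,-110,200],5)
shot("wrist","w5");shot("scene","s5");
E
```

```text
t 5.3 p [ 524.6 -108.1  208.2] x yaw 4.31 z [ 0.0065 -0.0027 -1.    ] F [ 0.3  0.  -0.5] g 48.5
turn deg [ 0.18 -0.36 -0.69] shift mm [5.2 2.3 8.2]
```

View pics/w5.png

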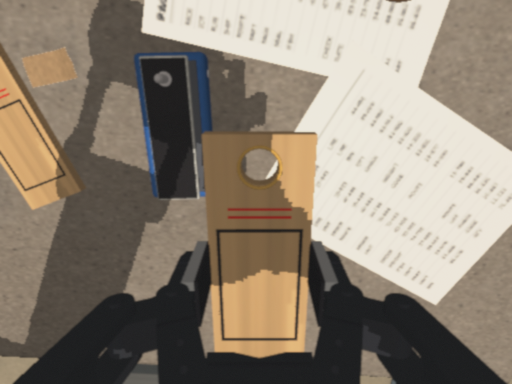

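View pics/s5.png

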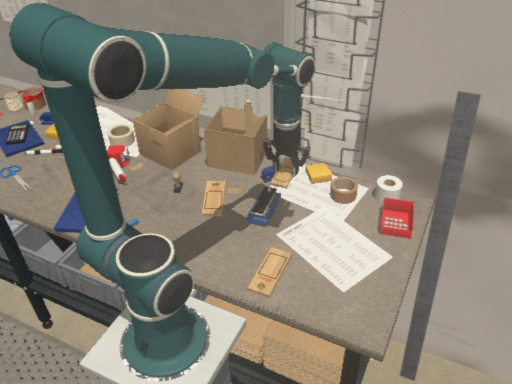

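```bash
python3 - <<'E'
from h import *
sv("w5","w5a",(125,40,225,210),5)
sv("w5","w5b",(190,120,330,360),3)
im=cv2.imread("pics/w5a.png");print(im.shape)
E
```

```text
(850, 500, 3)
```

View pics/w5a.png

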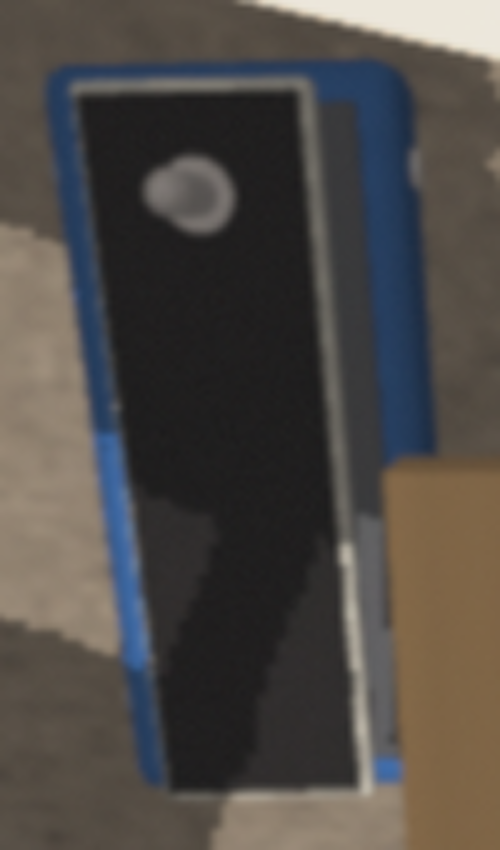

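View pics/w5b.png

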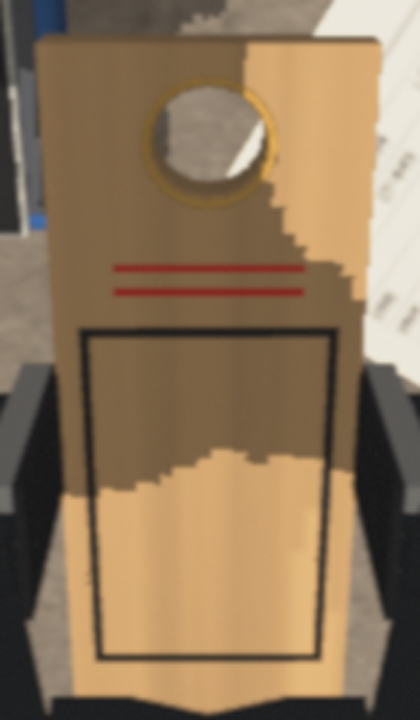

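```bash
python3 - <<'E'
from h import *
W=lambda x,y,z:w("w5",125+x/5,40+y/5,z)
b=np.array([W(*p,50) for p in [(72,82),(308,80),(370,792),(168,795)]])
print(b,b.mean(0),[np.linalg.norm(b[i]-b[(i+1)%4]).round(1) for i in range(4)])
d=b[0]+b[1]-b[2]-b[3];yaw=np.arctan2(d[1],d[0]);print("yaw",np.degrees(yaw))
print("post by bed",b.mean(0)[:2]+50*np.array([np.cos(yaw),np.sin(yaw)]),"foot",W(196,195,50),"tip",W(161,192,72))
o,p,R=st()
V=lambda x,y,z:R.T@(w("w5",190+x/3,120+y/3,z)-p)
zt=208.2+9.7
q=np.array([V(*p_,zt) for p_ in [(81,332),(337,332),(320,658),(98,658)]])
print(q.round(1),q.mean(0).round(2),[np.linalg.norm(q[i]-q[(i+1)%4]).round(1) for i in range(4)])
d=q[0]+q[1]-q[2]-q[3];print("ang",np.degrees(np.arctan2(d[1],d[0])))
e=V(209,141,zt);print("eye",e.round(2),np.linalg.norm(e-q.mean(0)))
print("eye front/back edges",V(209,78,zt),V(209,208,zt),V(142,141,zt),V(276,141,zt))
E
```

```text
[[625.6   7.   50. ]
 [629.2 -35.5  50. ]
 [492.6 -48.4  50. ]
 [488.8  -6.2  50. ]] [559.05  -20.775  50.   ] [np.float64(42.7), np.float64(137.2), np.float64(42.4), np.float64(137.4)]
yaw 5.453188374577191
post by bed [608.82370869 -16.02337675] foot [608.  -14.9  50. ] tip [608.1 -15.3  72. ]
[[ 18.4 -20.7  -9.7]
 [ 18.4  20.4  -9.6]
 [-47.9  20.5 -10. ]
 [-47.8 -20.3 -10.2]] [-1.469e+01 -1.000e-02 -9.880e+00] [np.float64(41.1), np.float64(66.3), np.float64(40.8), np.float64(66.2)]
ang -0.17217205762652485
eye [49.92 -0.21 -9.48] 64.61297276863215
eye front/back edges [59.44793981 -0.20891965 -9.42128356] [39.39218487 -0.17771231 -9.5466623 ] [ 49.95682238 -10.23092845  -9.51089095] [49.9876508   9.82512716 -9.45020371]
```

```bash
python3 - <<'E'
from h import *
goto([558.9,-20.2,100],5.4)
E
```

```text
t 5.4 p [ 524.4 -109.   208.1] x yaw 4.2 z [ 0.0065 -0.0025 -1.    ] F [-0.5  0.2 -1.5] g 48.5
turn deg [ 0.18 -0.36 -1.2 ] shift mm [ 40.2 -86.3 108.1]
```

>>> step_arm --moves '[[[0,-0.3,-0.5,0.015,-0.03,0.01,0.04],[0,0,-0.5,0.015,-0.03,0.02,0.04],[0,0,0,0.01,-0.02,0.03,0.04],[0,0,0,0,0,0.03,0.04],[0,0,0,0,0,0.015,0.04],[0,0,0,0,0,0,0.04],[0,0,0,0,0,0,0.04]]]'

```text
time: 6.1
position: [560.2, -34.6, 100.9]
tcp_rot: [3.132, 0.124, 0.006]
wrist_force: [0.0, 0.1, 0.4]
grip_width: 0.572
```

```bash
python3 - <<'E'
from h import *
goto([558.9,-20.2,85],5.4)
E
```

```text
t 6.1 p [560.2 -34.6 100.9] x yaw 4.55 z [ 0.0043 -0.0068 -1.    ] F [0.  0.1 0.4] g 48.7
turn deg [ 0.41 -0.21 -0.85] shift mm [ -0.2 -14.5  15.8]
```

>>> step_arm --moves '[[[0.3,-0.2,-0.6,0,-0.01,0,0.04],[0,0,-0.3,0,-0.004,0.006,0.04],[0,0,0,0,0,0,0.04],[0,0,0,0,0,0,0.04]]]'

```text
time: 6.5
position: [561.4, -21.5, 98.3]
tcp_rot: [3.136, 0.147, 0.01]
wrist_force: [0.7, -0.3, -0.3]
grip_width: 0.571
```

```bash
python3 - <<'E'
from h import *
goto([558.9,-20.2,85],5.4)
shot("wrist","w6",(160,100,340,320),3);shot("side","d6",(170,130,320,230),5)
goto([558.9,-20.2,85],5.4)
E
```

```text
t 6.5 p [561.4 -21.5  98.3] x yaw 5.38 z [ 0.0063 -0.002  -1.    ] F [ 0.7 -0.3 -0.3] g 48.5
turn deg [ 0.15 -0.35 -0.02] shift mm [-2.5 -1.5 13.3]
t 6.6 p [561.2 -21.5  98.1] x yaw 5.37 z [ 0.0057 -0.0019 -1.    ] F [ 1.3  0.  -0.4] g 48.6
turn deg [ 0.14 -0.32 -0.03] shift mm [-2.3 -1.5 13.1]
```

View pics/w6.png

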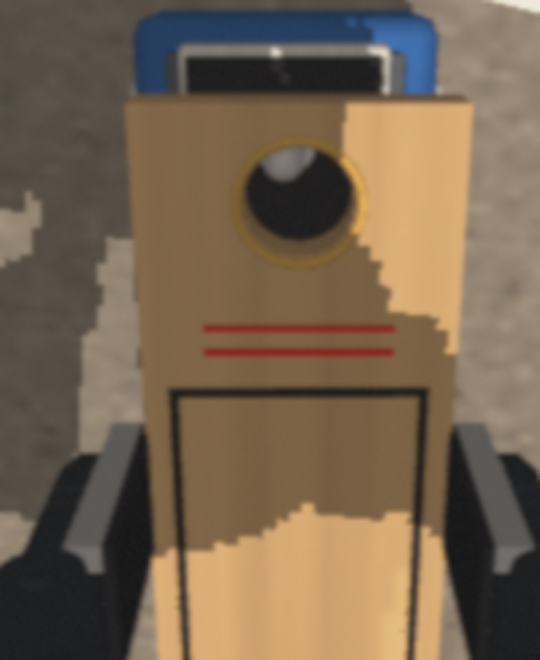

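View pics/d6.png

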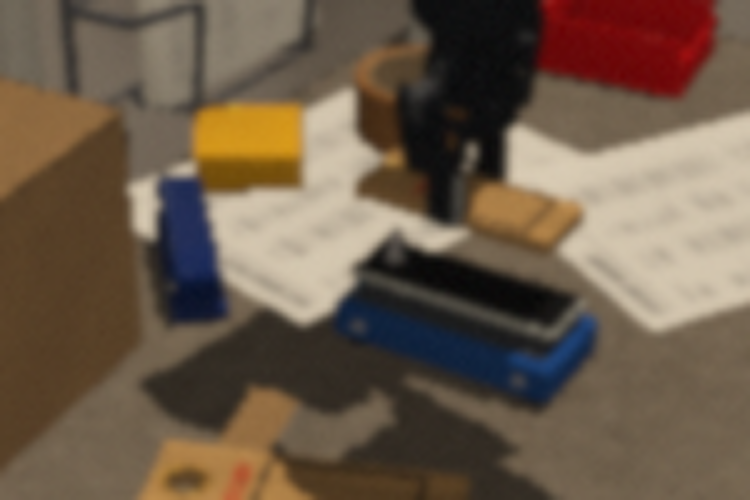

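```bash
python3 - <<'E'
from h import *
for z in (50,72):
    X=[608.2,-15.5,z]
    a=pr("d6",X);print("side",(a-[170,130])*5, "scene s2 crop",(pr("s2",X)-[160,150])*6,"s1crop",(pr("s1",X)-[190,160])*4)
    print("wrist",(pr("w6",X)-[160,100])*3)
o,p,R=st()
for zz in (-10.3,-1): print("eye pred",(pr("w6",p+R@[49.5,-.2,zz])-[160,100])*3)
E
```

```text
side [394.  250.5] scene s2 crop [657.  240.6] s1crop [318.  120.4]
wrist [286.8 143.7]
side [394.5 220. ] scene s2 crop [657. 210.] s1crop [318. 100.]
wrist [285.9 166.2]
eye pred [292.8 204.9]
eye pred [293.1 189.6]
```

```bash
python3 - <<'E'
from h import *
print(w("w6",259.7,167.7,107.9)); goto([558.9,-20.2,75],5.4)
print("tip center est from w6", w("w6",160+286/3,100+163/3,72))
E
```

```text
[610.6 -17.6 107.9]
t 6.6 p [561.2 -21.5  98.1] x yaw 5.37 z [ 0.0057 -0.0019 -1.    ] F [ 1.3  0.  -0.4] g 48.6
turn deg [ 0.14 -0.32 -0.03] shift mm [-2.3 -1.6 23.1]
tip center est from w6 [608.8 -15.4  72. ]
```

>>> step_arm --moves '[[[0.1,-0.3,0,-0.002,-0.002,0.01,0.04],[0,0,0,0,0,0.01,0.04],[0,0,0,0,0,0,0.04],[0,0,0,0,0,0,0.04]]]'

```text
time: 7.0
position: [558.7, -19.5, 76.3]
tcp_rot: [3.137, 0.147, -0.0]
wrist_force: [-0.5, 0.4, -0.1]
grip_width: 0.574
```

```bash
python3 - <<'E'
from h import *
shot("wrist","w7",(160,100,340,320),3);shot("scene","s7",(220,150,310,230),8)
goto([558.9,-20.2,50.3],5.4)
o,p,R=st()
print("eye",w("w7",259.7,167.7,p[2]+9.7))
for z in(50,72):print((pr("w7",[608.2,-15.5,z])-[160,100])*3)
E
```

```text
t 7.1 p [558.7 -19.6  76.5] x yaw 5.38 z [-2.e-04 -7.e-04 -1.e+00] F [1.  0.6 0.1] g 48.5
turn deg [ 0.04  0.01 -0.02] shift mm [ 0.1  0.6 26.2]
eye [608.1 -15.7  86.2]
[297.9 152.4]
[297.9 180. ]
```

View pics/w7.png

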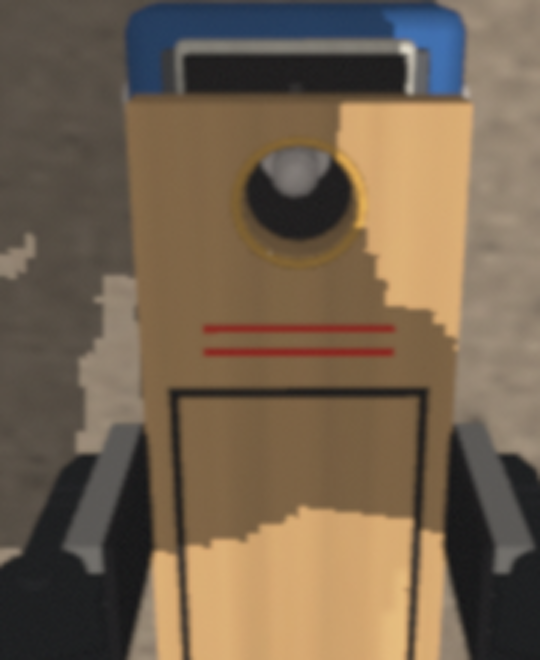

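View pics/s7.png

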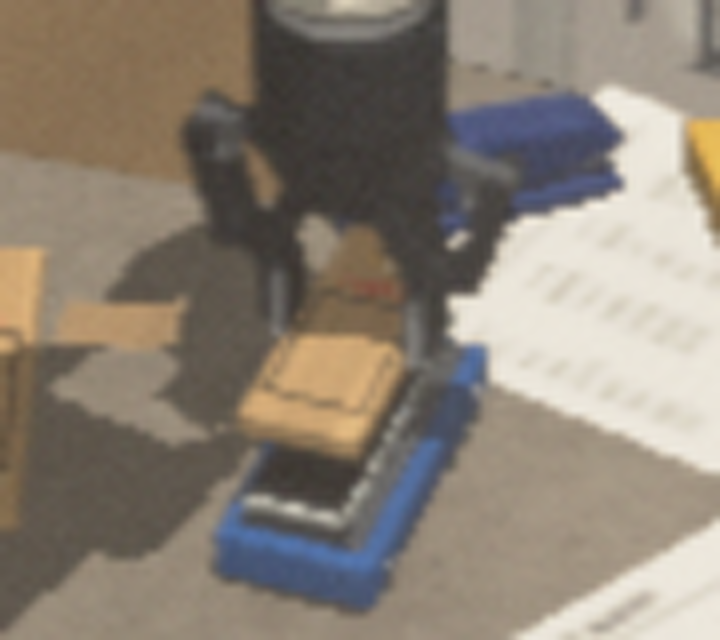

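>>> step_arm --moves '[[[0,0,0,0,0,0.006,0.04],[0,0,0,0,0,0.006,0.04],[0,0,0,0,0,0,0.04]]]'

```text
time: 7.4
position: [559.3, -19.7, 64.0]
tcp_rot: [3.137, 0.147, 0.002]
wrist_force: [0.0, -0.5, -0.3]
grip_width: 0.575
```

```bash
python3 - <<'E'
from h import *
shot("wrist","w8",(200,120,320,200),6)
goto([558.9,-20.2,50.3],5.4)
o,p,R=st()
print("eye",w("w8",259.7,167.7,p[2]+9.7))
E
```

```text
t 7.45 p [559.4 -19.7  64.4] x yaw 5.37 z [ 1.4e-03 -8.0e-04 -1.0e+00] F [ 0.6  0.2 -0.1] g 49.1
turn deg [ 0.06 -0.08 -0.03] shift mm [-0.6  0.4 14.1]
eye [608.6 -15.8  74.1]
```

View pics/w8.png

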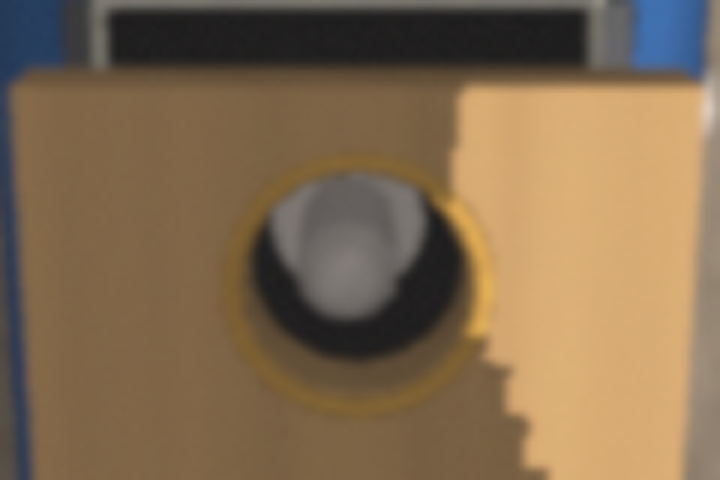

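>>> step_arm --moves '[[[0,0,0,-0.0005,0,0.006,0.04],[0,0,0,0,0,0.006,0.04],[0,0,0,0,0,0,0.04],[0,0,0,0,0,0,0.04]]]'

```text
time: 7.85
position: [559.1, -19.8, 51.3]
tcp_rot: [3.137, 0.147, 0.003]
wrist_force: [-0.2, 0.4, -0.1]
grip_width: 0.569
```

```bash
python3 - <<'E'
from h import *
shot("wrist","w9",(200,120,320,200),6);shot("side","d9",(200,150,320,230),6)
goto([558.9,-20.2,50.3],5.4)
E
```

```text
t 7.95 p [559.1 -19.8  51.5] x yaw 5.37 z [ 1.7e-03 -9.0e-04 -1.0e+00] F [-0.5  0.3 -0.3] g 48.5
turn deg [ 0.06 -0.09 -0.03] shift mm [-0.2  0.4  1.2]
```

View pics/w9.png

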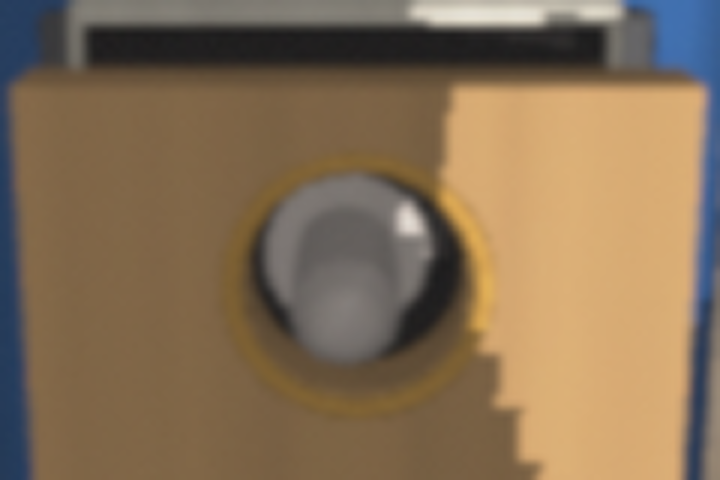

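View pics/d9.png

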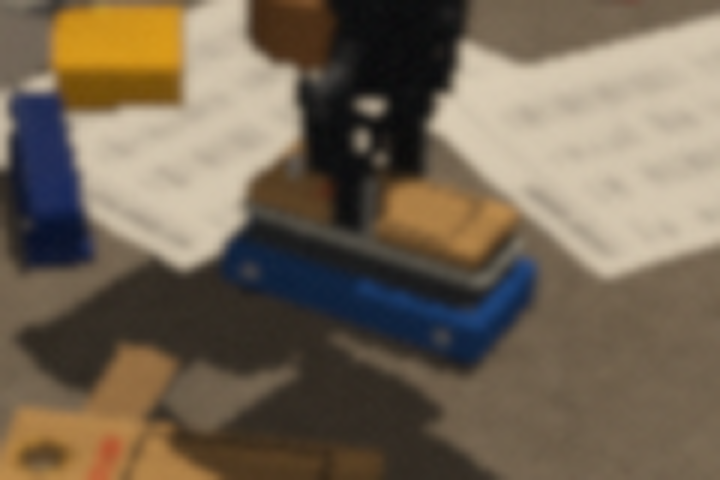

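>>> step_arm --moves '[[[0,0,0,0,-0.001,0,0.04],[0,0,0,0,0,0.0015,0.04],[0,0,0,0,0,0,0.04]]]'

```text
time: 8.25
position: [559.5, -18.7, 50.5]
tcp_rot: [3.137, 0.147, 0.004]
wrist_force: [-0.1, -0.1, -1.1]
grip_width: 0.568
```

```bash
python3 - <<'E'
from h import *
shot("wrist","w10",(200,120,320,200),6)
goto([558.9,-20.2,50.3],5.4)
E
```

```text
t 8.3 p [559.6 -18.7  50.6] x yaw 5.37 z [ 3.1e-03 -9.0e-04 -1.0e+00] F [ 0.2 -0.1 -0.6] g 48.5
turn deg [ 0.07 -0.17 -0.03] shift mm [-0.9  1.4  0.3]
```

View pics/w10.png

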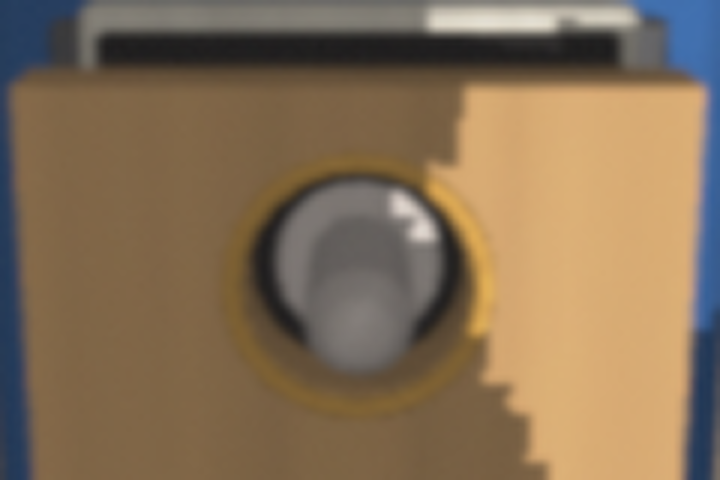

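>>> step_arm --moves '[[[0,0,0,0,0,0.0005,0.052],[0,0,0,0,0,0,0.058],[0,0,0,0,0,0,0.066],[0,0,0,0,0,0,0.066]]]'

```text
time: 8.7
position: [560.1, -18.8, 50.6]
tcp_rot: [3.137, 0.147, 0.006]
wrist_force: [0.2, 1.2, -0.1]
grip_width: 0.775
```

>>> step_arm --moves '[[[0,0,0,0,0,-0.01,0.066],[0,0,0,0,0,-0.03,0.07],[0,0,0,0,0,-0.05,0.085],[0,0,0,0,0,-0.05,0.085],[0,0,0,0,0,-0.02,0.085],[0,0,0,-0.02,0,0,0.085],[0,0,0,-0.02,0,0,0.085],[0,0,0,0,0,0,0.085]]]'

```text
time: 9.5
position: [519.5, -22.5, 223.3]
tcp_rot: [3.136, 0.148, 0.013]
wrist_force: [0.2, -0.3, -0.4]
grip_width: 0.993
```

```bash
python3 - <<'E'
from h import *
shot("wrist","w11");shot("side","d11",(200,150,320,230),6);shot("scene","s11",(150,140,310,240),5)
goto([490,250,210],5.4)
E
```

```text
t 9.65 p [521.2 -22.4 222.3] x yaw 5.39 z [ 0.0086 -0.0013 -1.    ] F [-0.3 -0.5 -0.5] g 84.7
turn deg [ 0.12 -0.48 -0.01] shift mm [  -5.6 -274.1   11.7]
```

View pics/w11.png

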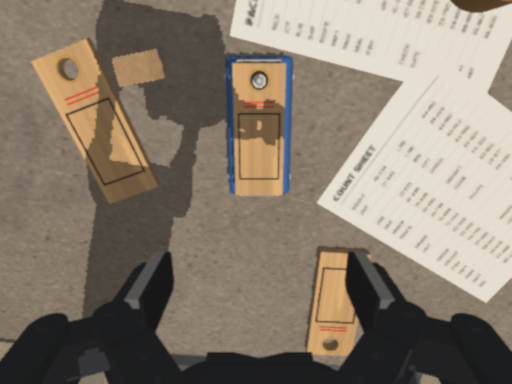

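View pics/d11.png

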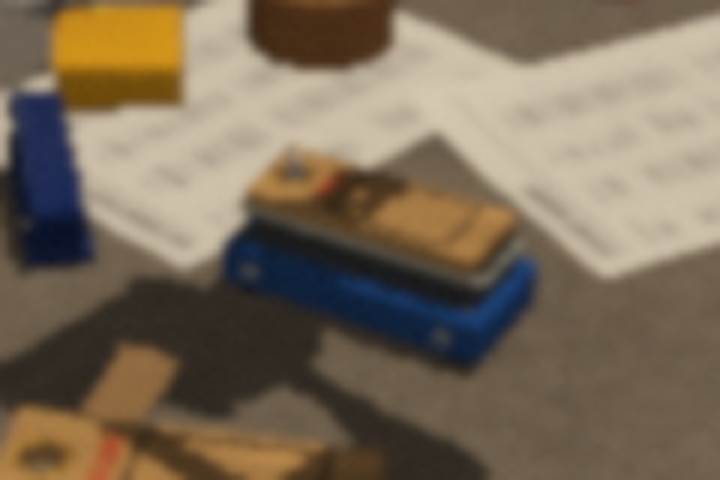

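View pics/s11.png

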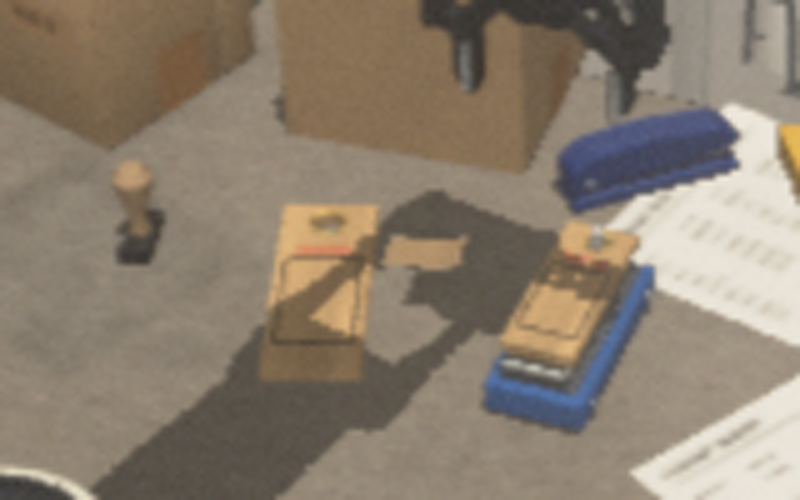

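>>> step_arm --moves '[[[0,-0.3,0,-0.01,-0.04,0,0.085],[0,0,0,-0.01,-0.05,0,0.085],[0,0,0,-0.005,-0.05,0,0.085],[0,0,0,-0.005,-0.05,0,0.085],[0,0,0,-0.005,-0.05,0,0.085],[0,0,0,0,-0.03,0,0.085],[0,0,0,0,0,0,0.085],[0,0,0,0,0,0,0.085]]]'

```text
time: 10.45
position: [464.6, 250.3, 218.4]
tcp_rot: [3.135, 0.142, 0.002]
wrist_force: [0.2, 0.2, -0.5]
grip_width: 0.993
```

```bash
python3 - <<'E'
from h import *
sv("w11","w11c",(215,40,305,210),5)
shot("wrist","w12")
goto([535,307,150],5.4)
E
```

```text
t 10.5 p [464.7 250.1 218.3] x yaw 5.12 z [ 0.0013 -0.0027 -1.    ] F [ 0.3 -1.1 -0.6] g 84.7
turn deg [ 0.16 -0.06 -0.28] shift mm [ 75.  -50.6  68.3]
```

View pics/w11c.png

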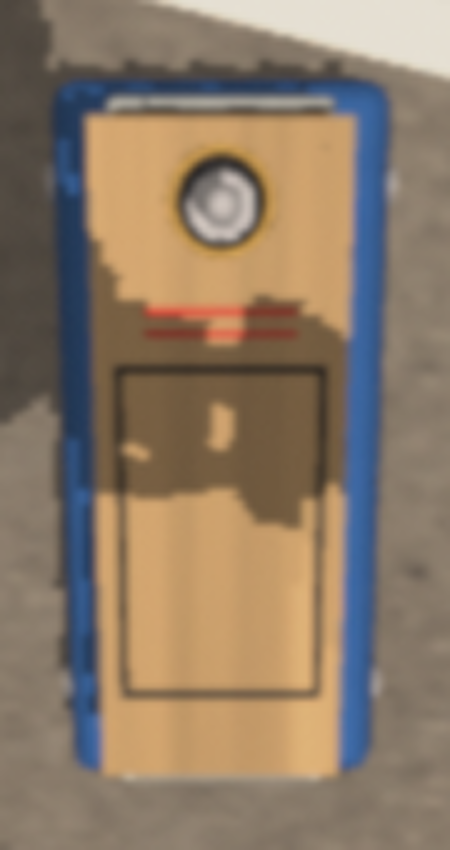

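View pics/w12.png

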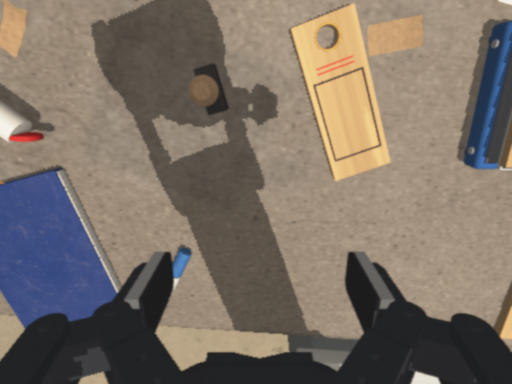

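```bash
python3 - <<'E'
from h import *
q=np.array([w("w11",215+x/5,40+y/5,59) for x,y in [(119,370),(325,369),(317,693),(126,694)]])
print(q,"box c",q.mean(0));d=q[0]+q[1]-q[2]-q[3];print(np.degrees(np.arctan2(d[1],d[0])),[np.linalg.norm(q[i]-q[(i+1)%4]).round(1) for i in range(4)])
sv("w12","w12c",(180,55,240,125),8)
E
```

```text
[[576.    1.9  59. ]
 [580.  -38.2  59. ]
 [514.3 -44.2  59. ]
 [510.3  -4.4  59. ]] box c [545.15  -21.225  59.   ]
5.34772039908534 [np.float64(40.3), np.float64(66.0), np.float64(40.0), np.float64(66.0)]
```

View pics/w12c.png

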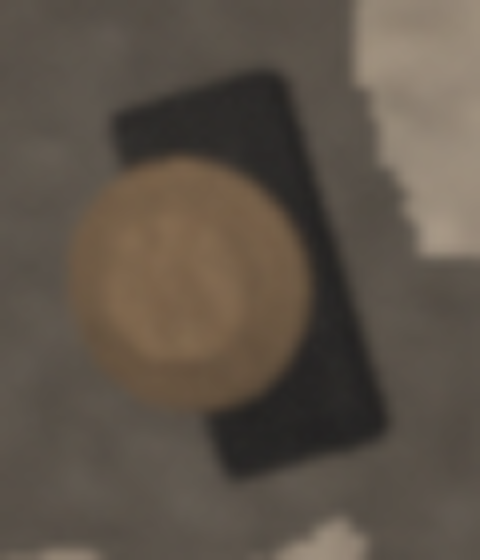

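```bash
python3 - <<'E'
from h import *
q=np.array([w("w12",180+x/8,55+y/8,12) for x,y in [(113,118),(283,72),(387,430),(232,478)]])
print(q,q.mean(0),[np.linalg.norm(q[i]-q[(i+1)%4]).round(1) for i in range(4)]);d=q[0]+q[1]-q[2]-q[3];print(np.degrees(np.arctan2(d[1],d[0])))
for z in (50,57,60):print("knob",w("w12",180+190/8,55+285/8,z))
E
```

```text
[[557.4 326.7  12. ]
 [565.1 304.6  12. ]
 [520.7 288.3  12. ]
 [512.3 309.3  12. ]] [538.875 307.225  12.   ] [np.float64(23.4), np.float64(47.3), np.float64(22.6), np.float64(48.3)]
20.633178152382825
knob [538.5 309.6  50. ]
knob [538.8 308.5  57. ]
knob [538.9 308.   60. ]
```

```bash
python3 - <<'E'
from h import *
for n,p in [("boxR l",(285,132)),("boxR r",(520,172)),("boxL front",(110,148)),("boxL r",(250,60))]:
    print(n,w("s11",150+p[0]/5,140+p[1]/5,0))
# tops above front corners in scene0 picture: box L front corner bottom (168,165)?, top
for n,X in [("a",w("s11",150+285/5,140+132/5,0)),("b",w("s11",150+110/5,140+148/5,0))]:
    for z in (80,120,150): print(n,z,pr("s2",[X[0],X[1],z]))
goto([538.9,307.8,100],20.6)
E
```

```text
boxR l [692.5 281.2   0. ]
boxR r [721.5  99.7   0. ]
boxL front [621.3 389.9   0. ]
boxL r [762.  353.5   0. ]
a 80 [205.1 148.7]
a 120 [204.2 139.5]
a 150 [203.4 132.4]
b 80 [169.1 151.9]
b 120 [167.6 142.7]
b 150 [166.5 135.6]
t 10.5 p [464.7 250.1 218.3] x yaw 5.12 z [ 0.0013 -0.0027 -1.    ] F [ 0.3 -1.1 -0.6] g 84.7
turn deg [  0.17  -0.04 -15.48] shift mm [ 78.9 -51.2 118.3]
```

```bash
python3 - <<'E'
from h import *
shot("scene","s12",(120,80,290,210),4)
E
```

```text
(no output)
```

View pics/s12.png

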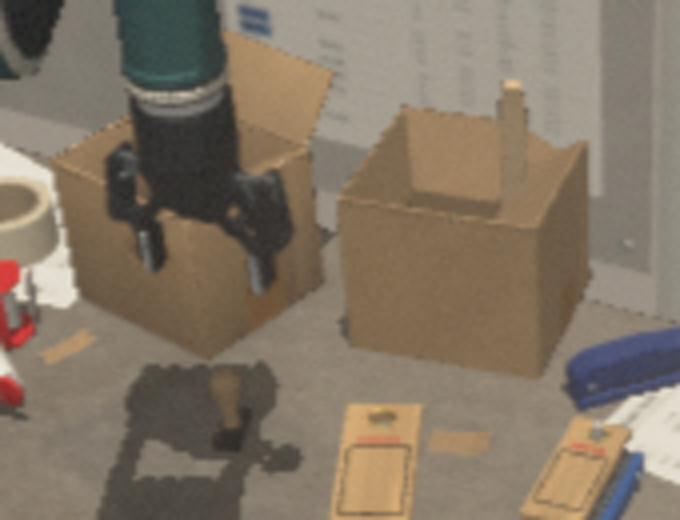

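```bash
python3 - <<'E'
from h import *
goto([538.9,307.8,85],5)
E
```

```text
t 10.55 p [464.8 249.2 218.4] x yaw 5.05 z [ 0.0014 -0.003  -1.    ] F [ 0.1 -0.4  0.3] g 84.3
turn deg [ 0.18 -0.06  0.05] shift mm [ 78.8 -52.2 133.3]
```

>>> step_arm --moves '[[[0,0,0,0.025,-0.018,0.03,0.085],[0,0,0,0.025,-0.018,0.03,0.085],[0,0,0,0.02,-0.014,0.03,0.085],[0,0,0,0,0,0.03,0.085],[0,0,0,0,0,0,0.085],[0,0,0,0,0,0,0.085]]]'

```text
time: 11.15
position: [539.3, 298.8, 97.9]
tcp_rot: [3.136, 0.119, 0.012]
wrist_force: [-0.2, 0.1, 0.9]
grip_width: 1.0
```

```bash
python3 - <<'E'
from h import *
shot("wrist","w13",(180,150,340,384),3)
shot("scene","s13",(130,120,230,210),7)
goto([538.9,307.8,85],5)
E
```

```text
t 11.25 p [538.9 298.9  98.5] x yaw 4.38 z [ 0.0081 -0.0023 -1.    ] F [ 0.4  0.8 -0.2] g 84.3
turn deg [ 0.17 -0.45 -0.62] shift mm [ 0.6 -8.9 13.5]
```

View pics/w13.png

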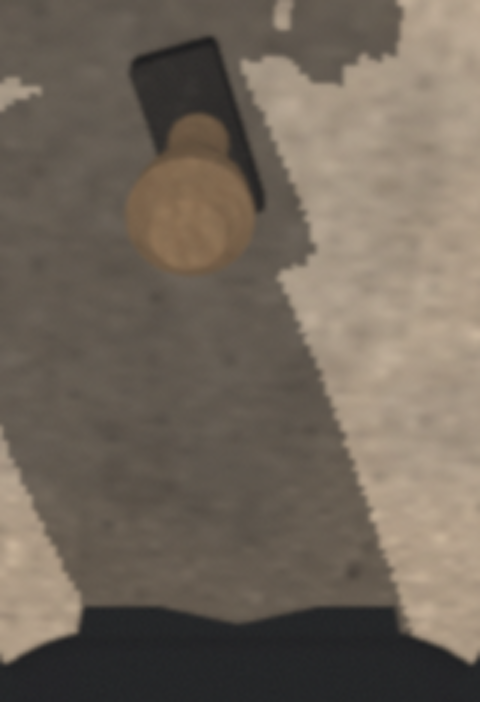

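View pics/s13.png

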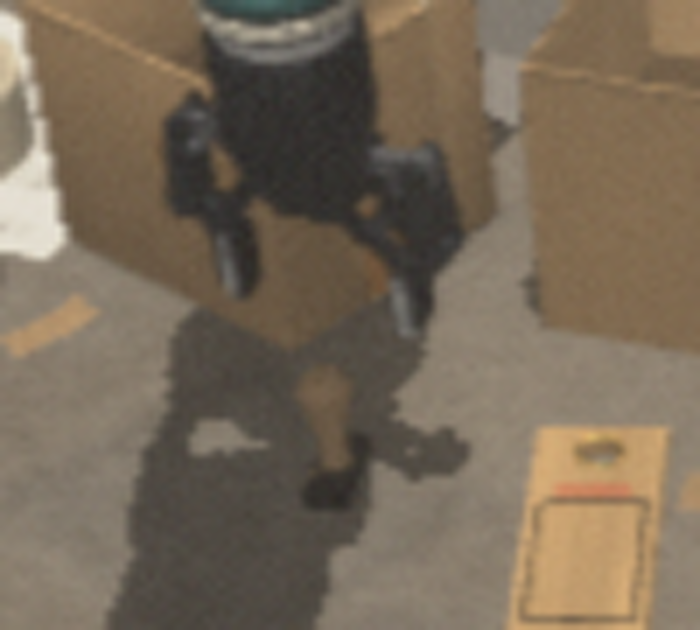

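```bash
python3 - <<'E'
from h import *
for z in(55,60):print("knob",w("w13",180+191/3,150+213/3,z))
a,b,c=[w("w13",180+x/3,150+y/3,12) for x,y in[(133,66),(214,40),(262,208)]];print(a,b,c)
# corner b minus offsets
yaw=np.radians(20.6)
for y in (20,20.6,23): 
    t=np.radians(y);u=np.array([np.cos(t),np.sin(t)]);n=np.array([-u[1],u[0]]);print(y,(a+b)[:2]/2-25*u)
d=b-c;print(np.degrees(np.arctan2(d[1],d[0])));d=a-b;print(np.degrees(np.arctan2(d[1],d[0]))-90)
E
```

```text
knob [537.8 308.3  55. ]
knob [540.  308.2  60. ]
[558.4 326.4  12. ] [566.8 306.1  12. ] [521.  289.9  12. ]
20 [539.10768448 307.69949642]
20.6 [539.19851161 307.45395879]
23 [539.58737866 306.48172179]
19.47928746842466
22.479434397103105
```

>>> step_arm --moves '[[[0.2,-0.4,-0.4,0,-0.008,0.005,0.085],[0,0,0,0,-0.002,0.005,0.085],[0,0,0,0,0,0,0.085],[0,0,0,0,0,0,0.085]]]'

```text
time: 11.65
position: [540.7, 310.6, 93.8]
tcp_rot: [-3.134, -0.131, -0.013]
wrist_force: [0.5, 0.7, 1.0]
grip_width: 0.998
```

```bash
python3 - <<'E'
from h import *
goto([539.2,307.8,27],5)
E
```

```text
t 11.65 p [540.7 310.6  93.8] x yaw 4.77 z [ 0.0082  0.0053 -1.    ] F [0.5 0.7 1. ] g 84.8
turn deg [-0.26 -0.49 -0.23] shift mm [-2.3  3.  66.8]
```

>>> step_arm --moves '[[[-0.2,-0.4,0,-0.002,0.003,0.02,0.085],[0,0,0,0,0,0.025,0.08],[0,0,0,0,0,0.015,0.075],[0,0,0,0,0,0,0.07],[0,0,0,0,0,0,0.07]]]'

```text
time: 12.15
position: [538.6, 307.2, 29.8]
tcp_rot: [-3.138, -0.132, -0.002]
wrist_force: [-0.5, 0.0, 0.5]
grip_width: 0.819
```

```bash
python3 - <<'E'
from h import *
goto([539.2,307.8,27],5)
E
```

```text
t 12.15 p [538.6 307.2  29.8] x yaw 4.83 z [ 1.e-03  5.e-04 -1.e+00] F [-0.5  0.   0.5] g 69.6
turn deg [-0.02 -0.06 -0.17] shift mm [ 0.7 -0.5  2.8]
```

>>> step_arm --moves '[[[0,0,0,0,0,0.003,0.05],[0,0,0,0,0,0,0.035],[0,0,0,0,0,0,0.015],[0,0,0,0,0,0,0.015],[0,0,0,0,0,0,0.015],[0,0,0,0,0,0,0.015],[0,0,0,0,0,0,0.015]]]' --force 60

```text
time: 12.85
position: [540.5, 308.2, 29.4]
tcp_rot: [-3.136, -0.132, -0.008]
wrist_force: [0.6, 0.6, -0.0]
grip_width: 0.297
```

```bash
python3 - <<'E'
from h import *
goto([539.2,307.8,27],5)
shot("wrist","w14",(180,150,340,384),3)
shot("scene","s14",(130,120,230,210),7)
E
```

```text
t 12.85 p [540.5 308.2  29.4] x yaw 4.83 z [ 0.0051  0.0026 -1.    ] F [ 0.6  0.6 -0. ] g 25.2
turn deg [-0.12 -0.3  -0.17] shift mm [-1.4  0.3  2.4]
```

View pics/w14.png

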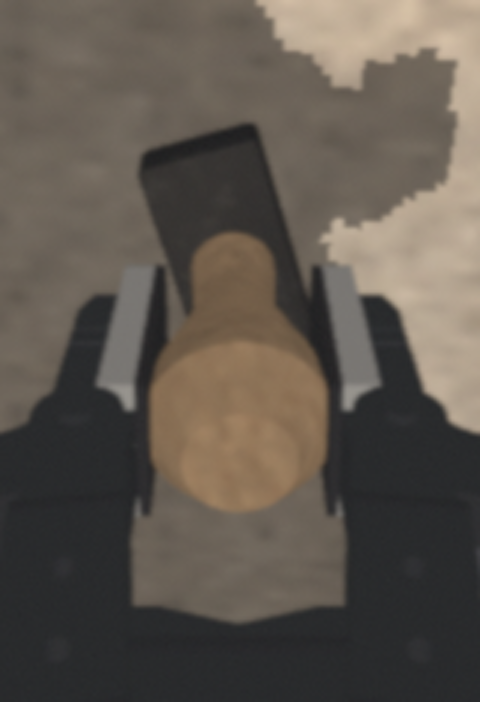

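View pics/s14.png

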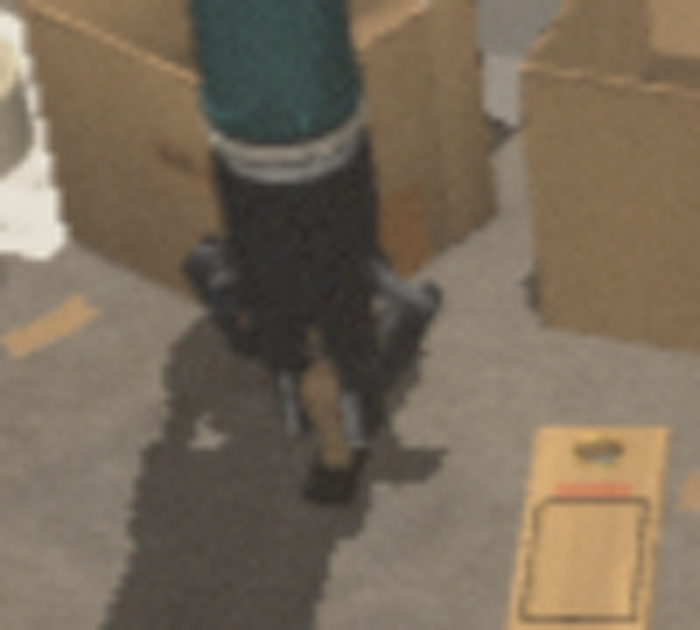

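```bash
python3 - <<'E'
from h import *
o,p,R=st();print(p,np.degrees(np.arctan2(R[1,0],R[0,0])))
f=lambda x,y:w("w14",180+x/3,150+y/3,12)
for a,b in [((258,142),(304,295)),((146,180),(184,300))]:
    A,B=f(*a),f(*b);d=A-B;print(A,B,np.degrees(np.arctan2(d[1],d[0])))
A,B=f(146,178),f(254,143);d=A-B;print(A,B,np.linalg.norm(d),np.degrees(np.arctan2(d[1],d[0]))-90)
t=np.radians(20.5);u=np.array([np.cos(t),np.sin(t)]);print((A+B)[:2]/2-25*u)
E
```

```text
[540.46729906 308.16132476  29.36734742] 4.827579636697594
[566. 306.  12.] [534.8 294.   12. ] 21.03751102542179
[556.6 326.4  12. ] [531.6 317.6  12. ] 19.392068510781577
[557.  326.4  12. ] [565.7 306.8  12. ] 21.444113411377014 23.935360293124063
[537.93319527 307.84481547]
```

>>> step_arm --moves '[[[0,0,0,0,0,-0.02,0.015],[0,0,0,0,0,-0.03,0.015],[0,0,0,0,0,-0.04,0.015],[0,0,0,0,0,-0.03,0.015],[0,-0.3,2.5,0,0.03,0,0.015],[0,0,3,0,0.04,0,0.015],[0,0,3,0,0.045,0,0.015],[0,0,3,0,0.045,0,0.015],[0,0,2,0,0.04,0,0.015],[0,0,0,0,0.03,0,0.015],[0,0,0,0,0,0,0.015]]]'

```text
time: 14.05
position: [530.4, 72.1, 153.8]
tcp_rot: [-3.131, 0.245, -0.002]
wrist_force: [-0.7, 0.2, -0.4]
grip_width: 0.292
```

```bash
python3 - <<'E'
from h import *
goto([546.6,-21.6,130],-10.2)
E
```

```text
t 14.05 p [530.4  72.1 153.8] x yaw -8.96 z [ 1.4e-03  7.0e-04 -1.0e+00] F [-0.7  0.2 -0.4] g 24.8
turn deg [-0.05 -0.07  1.24] shift mm [30.6 90.  23.8]
```

>>> step_arm --moves '[[[0,0,0.6,0.01,0.025,0,0.015],[0,0,0.5,0.01,0.03,0,0.015],[0,0,0,0.008,0.025,0,0.015],[0,0,0,0.003,0.01,0.01,0.015],[0,0,0,0,0,0.01,0.015],[0,0,0,0,0,0,0.015],[0,0,0,0,0,0,0.015]]]'

```text
time: 14.75
position: [546.1, -20.5, 131.2]
tcp_rot: [-3.124, 0.277, -0.001]
wrist_force: [-0.5, 0.2, -0.6]
grip_width: 0.294
```

```bash
python3 - <<'E'
from h import *
shot("wrist","w15",(160,40,360,384),3)
sv("w15","w15",(160,60,360,260),3)
shot("side","d15",(200,130,320,230),6)
goto([546.6,-21.6,130],-10.2)
E
```

```text
t 14.85 p [546.1 -20.5 131.4] x yaw -10.09 z [ 0.0012  0.0047 -1.    ] F [-0.7 -1.3 -0.5] g 24.6
turn deg [-0.28 -0.02  0.11] shift mm [0.7 1.  1.4]
```

View pics/w15.png

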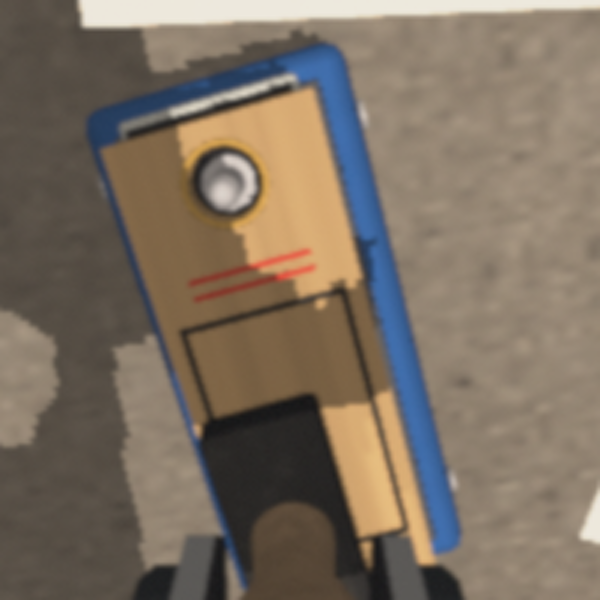

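View pics/d15.png

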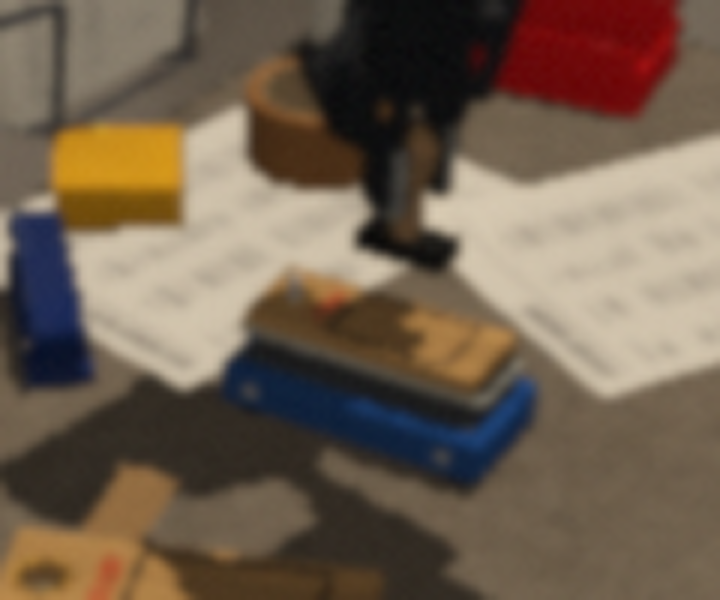

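```bash
python3 - <<'E'
from h import *
sv("w15","w15c",(210,150,310,260),7)
E
```

```text
(no output)
```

View pics/w15c.png

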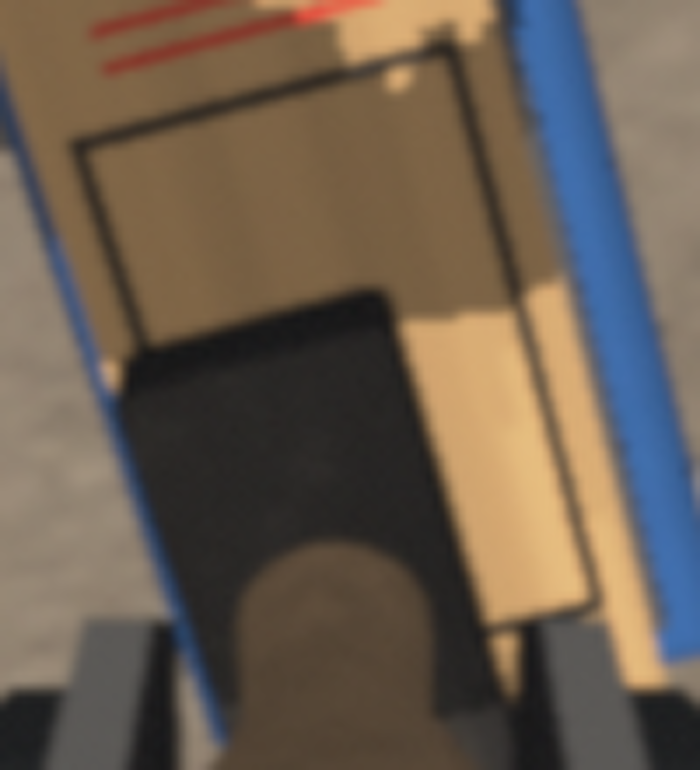

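```bash
python3 - <<'E'
from h import *
f=lambda x,y,z:w("w15",210+x/7,150+y/7,z)
an=lambda a,b:np.degrees(np.arctan2((a-b)[1],(a-b)[0])).round(2)
A,B,C,D=[f(78,145,59),f(448,45,59),f(597,604,59),f(145,350,59)]
print("box",A,B,C,"ang",an(B,C),an(A,D),an(A,B)-90,"center",(A+C)/2, np.linalg.norm(B-C))
zt=131.4-29.4+12
a,b,c,d=[f(122,398,zt),f(393,330,zt),f(495,700,zt),f(215,690,zt)]
print("foot",a,b,"ang",an(b,c),an(a,d),an(a,b)-90,np.linalg.norm(a-b),np.linalg.norm(b-c))
e,g=f(133,362,zt-12),f(376,293,zt-12)
for t in (4,5,6):
    u=np.array([np.cos(np.radians(t)),np.sin(np.radians(t))]);print(t,"foot c",(a+b)[:2]/2-25*u,(e+g)[:2]/2-25*u)
o,p,R=st();print(p)
E
```

```text
box [576.    2.1  59. ] [579.8 -37.4  59. ] [514.  -43.6  59. ] ang 5.38 5.35 5.5 center [545.   -20.75  59.  ] 66.09145179219468
foot [568.5  -6.8 114. ] [570.5 -29.2 114. ] ang 4.82 4.38 5.099999999999994 22.489108474992953 34.52202195700592
4 foot c [544.56089874 -19.74391184] [543.36089874 -18.69391184]
5 foot c [544.59513255 -20.17889357] [543.39513255 -19.12889357]
6 foot c [544.63695262 -20.61321158] [543.43695262 -19.56321158]
[546.07211581 -20.46679774 131.43023747]
```

>>> step_arm --moves '[[[-0.3,0,-0.5,0.0005,0.001,0.01,0.015],[0,0,0,0,0,0.01,0.015],[0,0,0,0,0,0.01,0.015],[0,0,0,0,0,0,0.015],[0,0,0,0,0,0,0.015]]]'

```text
time: 15.35
position: [546.3, -19.5, 98.7]
tcp_rot: [3.131, -0.257, 0.0]
wrist_force: [-0.0, -0.7, -0.6]
grip_width: 0.289
```

```bash
python3 - <<'E'
from h import *
shot("wrist","w16",(200,140,310,250),7)
goto([546.3,-21.3,88.4],-9.7)
E
```

```text
t 15.4 p [546.  -19.5  98.6] x yaw -9.39 z [-2.e-04 -5.e-04 -1.e+00] F [-0.7 -0.3 -0.2] g 24.8
turn deg [0.03 0.01 0.31] shift mm [ 0.6  1.7 10.2]
```

View pics/w16.png

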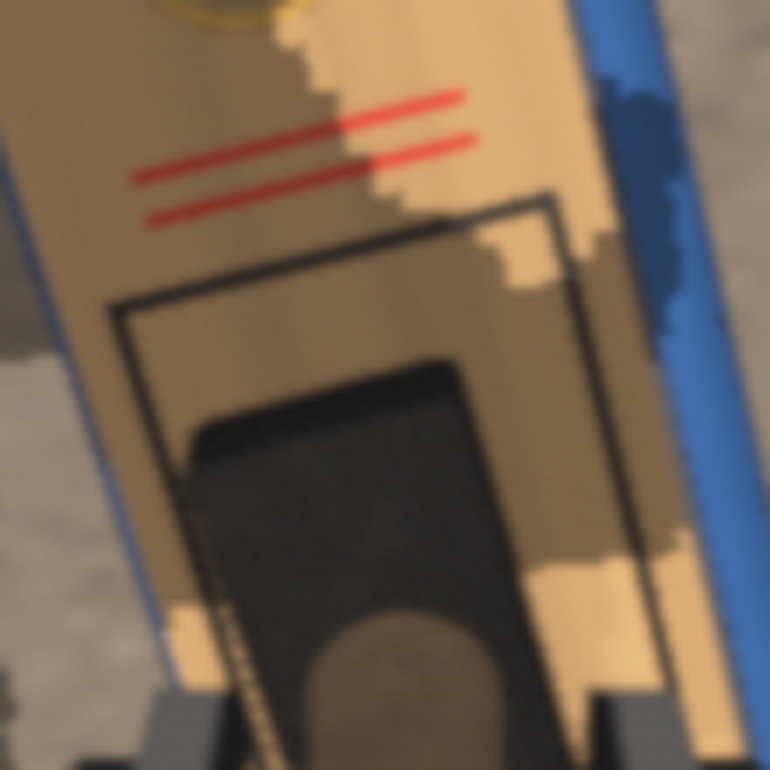

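```bash
python3 - <<'E'
from h import *
f=lambda x,y,z:w("w16",200+x/7,140+y/7,z)
an=lambda a,b:np.degrees(np.arctan2((a-b)[1],(a-b)[0])).round(2)
A,B,C,D=[f(115,312,59),f(550,200,59),f(672,680,59),f(185,500,59)]
print("box",A,B,"ang",an(B,C),an(A,D),an(A,B)-90,np.linalg.norm(A-B)); u=np.array([np.cos(np.radians(5.37)),np.sin(np.radians(5.37))]);print("bc",(A+B)[:2]/2-33*u)
zt=98.6-29.4+12
a,b,c,d=[f(188,478,zt),f(460,400,zt),f(560,740,zt),f(222,595,zt)]
print("foot",a,b,"ang",an(b,c),an(a,d),an(a,b)-90,np.linalg.norm(a-b))
e,g=f(195,440,zt-12),f(452,362,zt-12)
print("bottom front",e,g,np.linalg.norm(e-g),"foot c",(a+b)[:2]/2-25*u,(e+g)[:2]/2-25*u)
E
```

```text
box [575.8   2.3  59. ] [579.7 -37.6  59. ] ang 5.52 7.83 5.579999999999998 40.090148415789145
bc [544.8948336  -20.73837184]
foot [567.6  -5.   81.2] [570.7 -27.7  81.2] ang 6.5 3.78 7.780000000000001 22.91069619195366
bottom front [566.3  -4.1  69.2] [569.7 -27.1  69.2] 23.249946236496992 foot c [544.25972242 -18.68967564] [543.10972242 -17.93967564]
```

>>> step_arm --moves '[[[0,0,0,0.0008,0.0022,0,0.015],[0,0,0,0,0,0.005,0.015],[0,0,0,0,0,0,0.015],[0,0,0,0,0,0,0.015]]]'

```text
time: 15.8
position: [547.4, -22.4, 94.2]
tcp_rot: [3.13, -0.258, 0.003]
wrist_force: [-0.7, -0.1, -0.5]
grip_width: 0.291
```

```bash
python3 - <<'E'
from h import *
shot("wrist","w17",(200,140,310,250),7)
shot("side","d17",(200,130,320,230),6)
goto([546.3,-21.3,88.4],-9.4)
E
```

```text
t 15.9 p [547.2 -22.3  94.1] x yaw -9.41 z [ 1.4e-03 -7.0e-04 -1.0e+00] F [-0.7  0.1 -0.6] g 25.1
turn deg [ 0.03 -0.09 -0.01] shift mm [-1.1 -0.9  5.7]
```

View pics/w17.png

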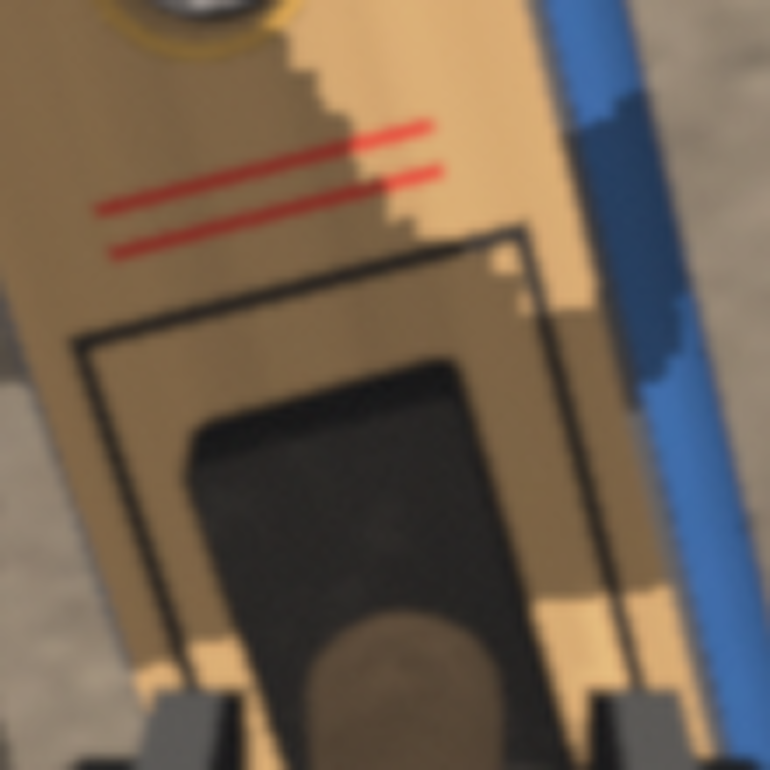

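View pics/d17.png

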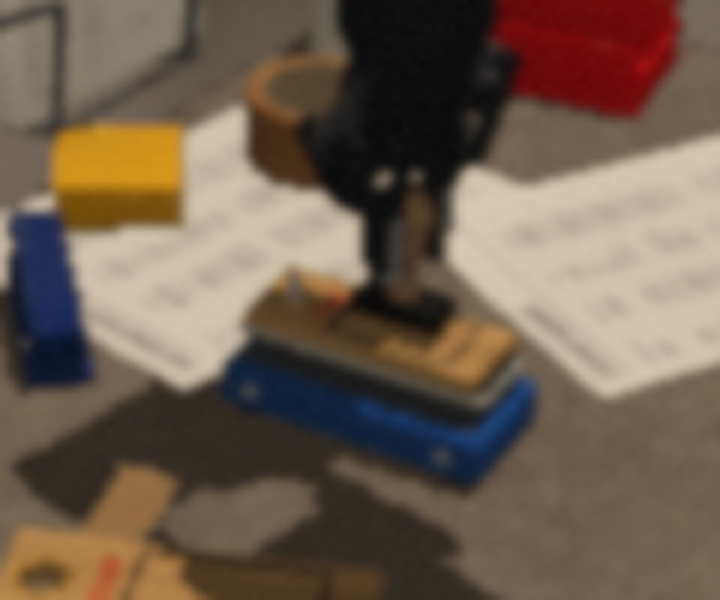

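```bash
python3 - <<'E'
from h import *
f=lambda x,y,z:w("w17",200+x/7,140+y/7,z)
an=lambda a,b:np.degrees(np.arctan2((a-b)[1],(a-b)[0])).round(2)
A,B,C,D=[f(78,347,59),f(523,233,59),f(637,680,59),f(185,670,59)]
print("box",A,B,"ang",an(B,C),an(A,D),an(A,B)-90,np.linalg.norm(A-B)); u=np.array([np.cos(np.radians(5.37)),np.sin(np.radians(5.37))]);print("bc",(A+B)[:2]/2-33*u)
for zb in(63.7,64.7):
  zt=zb+12
  a,b,c,d=[f(187,478,zt),f(460,400,zt),f(568,740,zt),f(285,755,zt)]
  print("foot",a,b,c,d,"ang",an(b,c),an(a,d),an(a,b)-90,np.linalg.norm(a-b),np.linalg.norm(c-d))
  e,g=f(193,440,zb),f(453,362,zb)
  print("bottom front",e,g,np.linalg.norm(e-g),an(e,g)-90,"foot c",(a+b)[:2]/2-25*u,(e+g)[:2]/2-25*u)
E
```

```text
box [575.7   2.3  59. ] [579.5 -37.7  59. ] ang 5.3 5.26 5.430000000000007 40.18009457430382
bc [544.7448336  -20.78837184]
foot [568.4  -7.7  75.7] [571.4 -30.6  75.7] [539.6 -34.8  75.7] [542.1 -10.9  75.7] ang 7.52 6.94 7.459999999999994 23.09567058996123 24.030397416605492
bottom front [567.1  -6.7  63.7] [570.5 -30.1  63.7] 23.64571842850202 8.269999999999996 foot c [545.00972242 -21.48967564] [543.90972242 -20.73967564]
foot [568.8  -7.9  76.7] [571.8 -30.6  76.7] [540.1 -34.9  76.7] [542.6 -11.   76.7] ang 7.72 6.75 7.530000000000001 22.897379762758884 24.030397416605492
bottom front [567.5  -6.9  64.7] [570.9 -30.2  64.7] 23.54676198546203 8.299999999999997 foot c [545.40972242 -21.58967564] [544.30972242 -20.88967564]
```

```bash
cat > ed.py <<'E'
from h import *
an=lambda a,b:np.degrees(np.arctan2((a-b)[1],(a-b)[0])).round(2)
def edges(name,zb,rows):
    g=np.load(f"pics/{name}.npz")["im"].astype(float)[:,:,2]  # red channel
    L=[];Rr=[]
    for v in rows:
        r=g[v]; c0=int(round(200+ (320+ (v-205)*2.0)/7))  # inside foot
        th=70
        i=c0
        while r[i]<th: i+=1
        Rr.append((i-1+(th-r[i-1])/(r[i]-r[i-1]),v))
        i=c0
        while r[i]<th: i-=1
        L.append((i+1-(th-r[i+1])/(r[i]-r[i+1]),v))
    out=[]
    for P in (L,Rr):
        P=np.array(P);k=np.polyfit(P[:,1],P[:,0],1);res=P[:,0]-np.polyval(k,P[:,1])
        a,b=[w(name,np.polyval(k,v),v,zb+12) for v in (rows[0],rows[-1])]
        out.append((a,b));print(name,"edge",a,b,"ang",an(a,b),"res",res.round(2))
    return out
E
python3 - <<'E'
from ed import *
edges("w17",64.7,range(212,226,2))
edges("w16",69.2,range(212,226,2))
E
```

```text
w17 edge [566.5  -7.8  76.7] [558.8  -8.6  76.7] ang 5.93 res [-0.06  0.06  0.03 -0.04  0.02  0.   -0.02]
w17 edge [562.4 -32.2  76.7] [554.7 -33.1  76.7] ang 6.67 res [-0.04 -0.02  0.07 -0.01  0.01  0.01 -0.04]
w16 edge [565.6  -3.1  81.2] [557.9  -3.9  81.2] ang 5.93 res [-0.01  0.02  0.02 -0.01 -0.09  0.06  0.01]
w16 edge [561.3 -29.4  81.2] [553.6 -29.8  81.2] ang 2.97 res [-0.2  -0.11  0.14  0.22  0.34 -0.15 -0.24]
```

>>> step_arm --moves '[[[0,0,0.7,-0.0005,-0.0011,0,0.015],[0,0,0,0,0,0.002,0.015],[0,0,0,0,0,0,0.015],[0,0,0,0,0,0,0.015]]]'

```text
time: 16.3
position: [547.2, -21.0, 92.4]
tcp_rot: [3.129, -0.279, 0.004]
wrist_force: [-0.3, 0.5, -1.8]
grip_width: 0.294
```

```bash
python3 - <<'E'
from ed import *
shot("wrist","w18",(200,140,310,250),7)
goto([546.3,-21.3,88.4],-10)
o,p,R=st()
edges("w18",p[2]-29.4,range(212,226,2))
E
```

```text
t 16.35 p [547.1 -21.   92.3] x yaw -10.17 z [ 2.1e-03 -7.0e-04 -1.0e+00] F [ 0.5 -0.3  0.4] g 24.4
turn deg [ 0.02 -0.12 -0.17] shift mm [-0.7  0.4  3.9]
w18 edge [566.4  -6.7  74.9] [558.7  -7.4  74.9] ang 5.19 res [-0.05  0.05  0.04 -0.03 -0.02  0.03 -0.02]
w18 edge [562.1 -31.   74.9] [554.3 -31.8  74.9] ang 5.86 res [ 0.   -0.03  0.02 -0.01  0.03  0.03 -0.04]
```

View pics/w18.png

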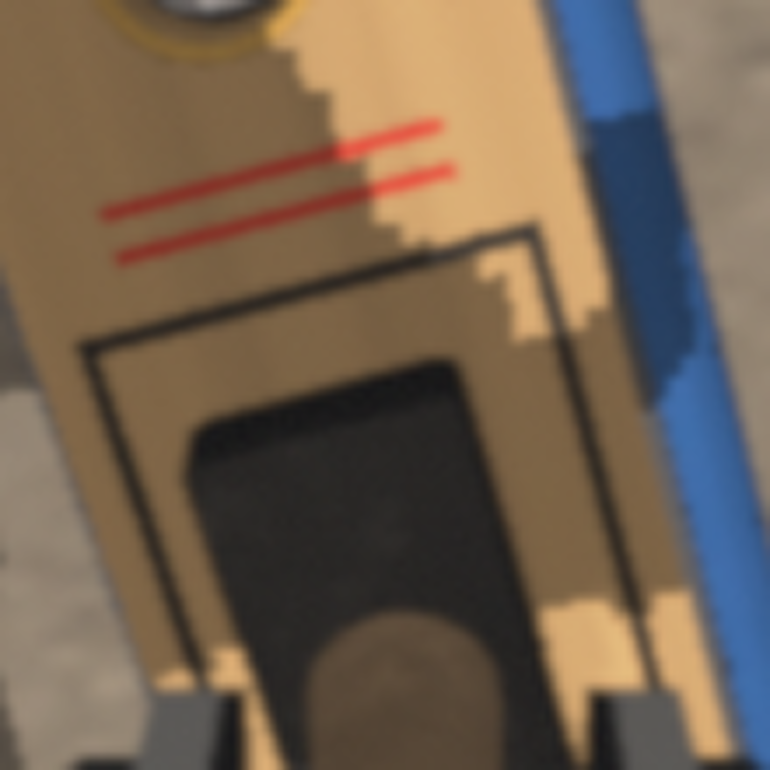

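>>> step_arm --moves '[[[0,-0.1,0,0,0,0.003,0.015],[0,0,0,0,0,0,0.015],[0,0,0,0,0,0,0.015]]]'

```text
time: 16.65
position: [547.1, -21.0, 89.1]
tcp_rot: [3.129, -0.278, 0.0]
wrist_force: [0.2, 0.2, -1.0]
grip_width: 0.29
```

```bash
python3 - <<'E'
from ed import *
shot("side","d19",(200,130,320,230),6)
F=[]
for i in range(6):
    get_image("side"); o,p,R=st(); F.append(np.r_[o["wrist_force"],p])
print(np.mean(F,0).round(2))
goto([546.3,-21.3,82.4],-10.1)
E
```

```text
[-8.0000e-02  3.0000e-02 -6.2000e-01  5.4708e+02 -2.1000e+01  8.9120e+01]
t 17.0 p [547.1 -21.   89.2] x yaw -10.17 z [ 3.e-04 -4.e-04 -1.e+00] F [-1.  -0.3 -0.2] g 25.1
turn deg [ 0.02 -0.02 -0.07] shift mm [-0.8  0.4  6.8]
```

>>> step_arm --moves '[[[0,0,0,0,0,0.002,0.015],[0,0,0,0,0,0,0.015],[0,0,0,0,0,0,0.015]]]'

```text
time: 17.3
position: [547.2, -21.0, 87.1]
tcp_rot: [3.129, -0.278, 0.001]
wrist_force: [-0.2, 0.5, 0.1]
grip_width: 0.289
```

```bash
python3 - <<'E'
from ed import *
F=[]
for i in range(6):
    get_image("side"); o,p,R=st(); F.append(np.r_[o["wrist_force"],p])
print(np.mean(F,0).round(2))
shot("side","d20",(200,130,320,230),6);shot("wrist","w20",(200,140,310,250),7)
goto([546.3,-21.3,82.4],-10.1)
E
```

```text
[ 2.4000e-01  3.3000e-01 -6.8000e-01  5.4718e+02 -2.1010e+01  8.7130e+01]
t 17.7 p [547.2 -21.   87.2] x yaw -10.17 z [ 7.e-04 -4.e-04 -1.e+00] F [ 0.7  0.6 -1.2] g 25.0
turn deg [ 0.02 -0.04 -0.07] shift mm [-0.9  0.5  4.8]
```

View pics/d20.png

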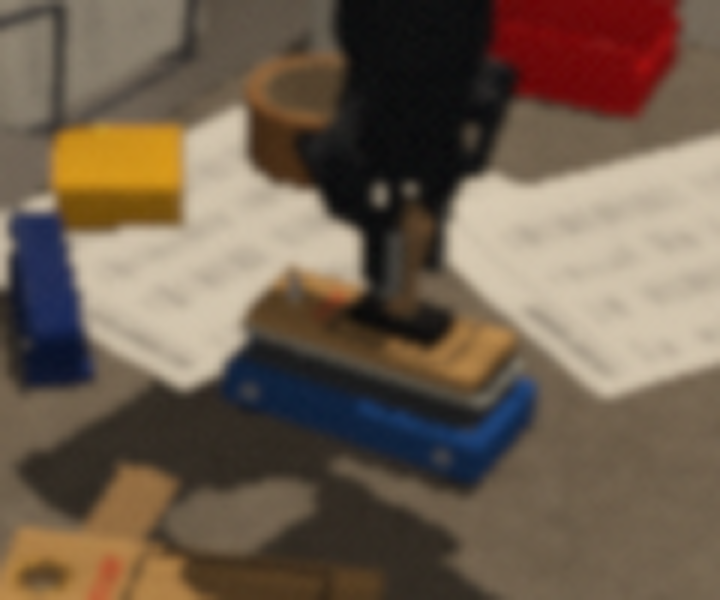

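View pics/w20.png

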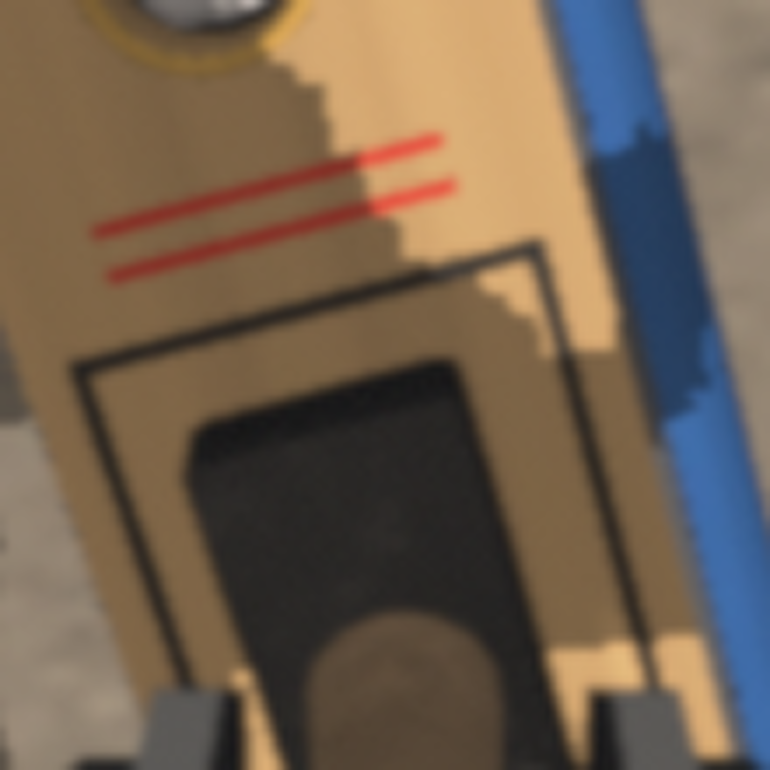

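```bash
python3 - <<'E'
from ed import *
f=lambda x,y,z:w("w20",200+x/7,140+y/7,z)
u=np.array([np.cos(np.radians(5.37)),np.sin(np.radians(5.37))]);n=np.array([-u[1],u[0]])
A,B=f(80,370,59),f(540,247,59);print(A,B,np.linalg.norm(A-B),"bc",(A+B)[:2]/2-33*u)
m=f(325,394,59.5);print(m,"gap",((A+B)/2-m)[:2]@u)
e=edges("w20",59.4,range(212,226,2))
mid=(e[0][0]+e[0][1]+e[1][0]+e[1][1])[:2]/4;print("lateral off", (mid-(A+B)[:2]/2)@n)
E
```

```text
[575.9   2.1  59. ] [579.7 -37.9  59. ] 40.18009457430384 bc [544.9448336  -20.98837184]
[570.3 -18.   59.5] gap 7.476441976008969
w20 edge [567.2  -7.   71.4] [559.5  -7.7  71.4] ang 5.19 res [-0.07  0.06  0.04 -0.02 -0.02  0.04 -0.03]
w20 edge [562.9 -31.1  71.4] [555.2 -31.8  71.4] ang 5.19 res [-0.01 -0.06  0.06  0.02  0.03  0.01 -0.04]
lateral off 0.06012796721993574
```

>>> step_arm --moves '[[[0,0,0,-0.0004,0,0.001,0.015],[0,0,0,0,0,0.001,0.015],[0,0,0,0,0,0,0.015],[0,0,0,0,0,0,0.015]]]'

```text
time: 18.1
position: [547.3, -21.0, 85.9]
tcp_rot: [3.129, -0.278, 0.003]
wrist_force: [-0.8, 0.7, 1.6]
grip_width: 0.293
```

```bash
cat > av.py <<'E'
from ed import *
F=[]
for i in range(8):
    get_image("side"); o,p,R=st(); F.append(np.r_[o["wrist_force"],p])
print(np.mean(F,0).round(2),np.std(F,0).round(2)); goto([546.3,-21.3,82.4],-10.1)
E
python3 av.py
```

```text
[-4.9000e-01  2.3000e-01  1.2400e+00  5.4733e+02 -2.0980e+01  8.5880e+01] [0.33 0.49 0.41 0.01 0.02 0.04]
t 18.5 p [547.3 -21.   85.9] x yaw -10.17 z [ 1.7e-03 -5.0e-04 -1.0e+00] F [-0.6  0.   1.2] g 24.9
turn deg [ 0.01 -0.1  -0.07] shift mm [-1.   0.5  3.5]
```

>>> step_arm --moves '[[[0,0,0,0,0,0.0015,0.015],[0,0,0,0,0,0.0015,0.015],[0,0,0,0,0,0.0015,0.015],[0,0,0,0,0,0,0.015],[0,0,0,0,0,0,0.015]]]'

```text
time: 19.0
position: [547.5, -21.0, 81.8]
tcp_rot: [3.129, -0.278, 0.003]
wrist_force: [-1.5, 0.3, 3.6]
grip_width: 0.29
```

```bash
python3 av.py
```

```text
[-1.5600e+00  2.1000e-01  3.8400e+00  5.4747e+02 -2.1000e+01  8.1690e+01] [0.66 0.47 0.51 0.02 0.01 0.02]
t 19.4 p [547.5 -21.   81.7] x yaw -10.17 z [ 1.9e-03 -6.0e-04 -1.0e+00] F [-1.3  0.6  4.1] g 24.7
turn deg [ 0.01 -0.11 -0.07] shift mm [-1.1  0.5 -0.7]
```

>>> step_arm --moves '[[[0,-0.1,0,-0.0002,0,0.001,0.015],[0,0,0,0,0,0,0.015],[0,0,0,0,0,0,0.015]]]'

```text
time: 19.7
position: [547.5, -21.0, 80.8]
tcp_rot: [3.129, -0.278, 0.001]
wrist_force: [-1.9, 0.7, 3.6]
grip_width: 0.293
```

```bash
python3 av.py; python3 - <<'E'
from ed import *
shot("side","d21",(200,130,320,230),6);shot("wrist","w21",(200,120,310,250),6);shot("scene","s21")
E
```

```text
[-1.6900e+00  1.1000e-01  4.3200e+00  5.4744e+02 -2.0970e+01  8.0800e+01] [0.39 0.47 0.39 0.02 0.01 0.01]
t 20.1 p [547.5 -21.   80.8] x yaw -10.17 z [ 5.e-04 -3.e-04 -1.e+00] F [-1.7 -0.6  4.9] g 24.7
turn deg [ 0.01 -0.03 -0.07] shift mm [-1.1  0.5 -1.6]
```

View pics/d21.png

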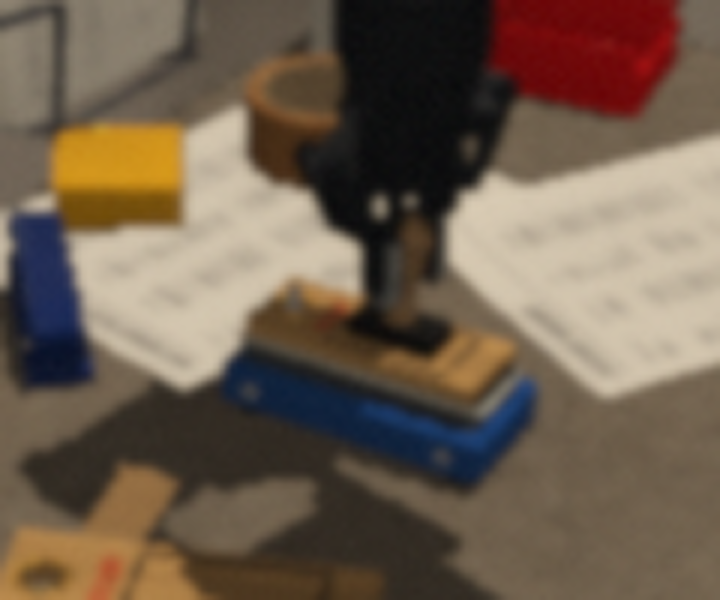

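View pics/w21.png

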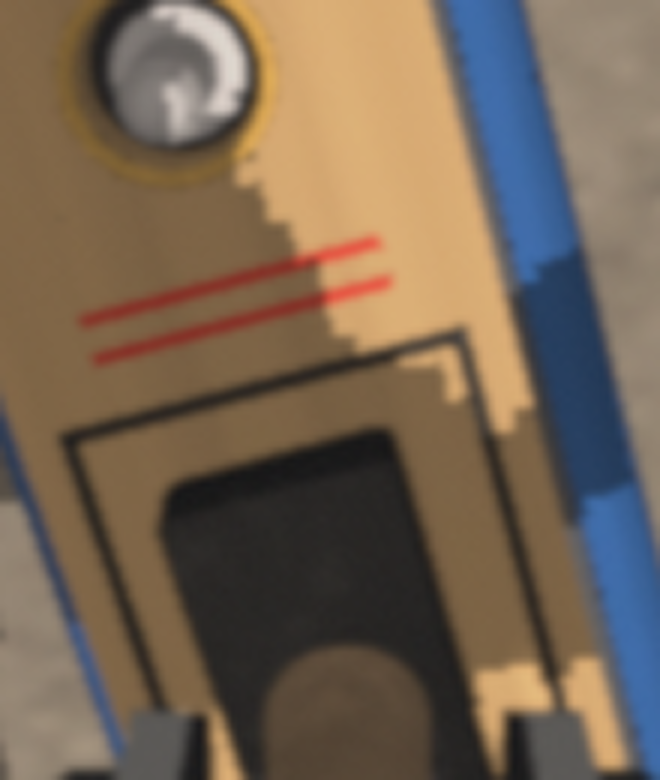

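View pics/s21.png

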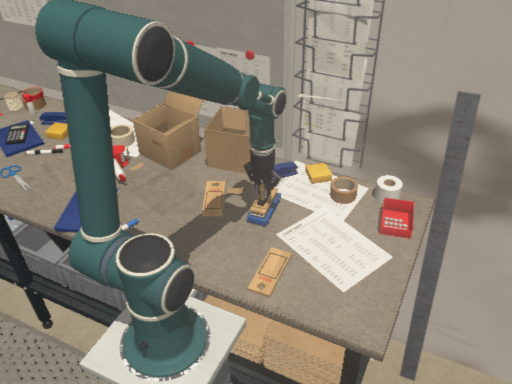

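```bash
python3 - <<'E'
from ed import *
f=lambda x,y,z:w("w21",200+x/6,120+y/6,z)
u=np.array([np.cos(np.radians(5.37)),np.sin(np.radians(5.37))]);n=np.array([-u[1],u[0]])
A,B=f(70,437,53.2),f(462,335,53.2);print(A,B,np.linalg.norm(A-B),"bc",(A+B)[:2]/2-33*u)
C,D=f(158,710,53.2),f(562,700,53.2);print("box ang",an(A,C),an(B,D))
m=f(279,458,53.2);print(m,"gap",((A+B)/2-m)[:2]@u)
e=edges("w21",53.2,range(212,226,2))
mid=(e[0][0]+e[0][1]+e[1][0]+e[1][1])[:2]/4;print("lateral off", (mid-(A+B)[:2]/2)@n)
E
```

```text
[576.3   1.8  53.2] [579.8 -37.8  53.2] 39.75437082887867 bc [545.1948336  -21.08837184]
box ang 4.07 5.47
[570.5 -18.   53.2] gap 7.516863828623726
w21 edge [567.4  -7.   65.2] [559.8  -7.7  65.2] ang 5.26 res [-0.    0.04  0.04 -0.08 -0.05 -0.02  0.07]
w21 edge [563.1 -31.   65.2] [555.5 -31.8  65.2] ang 6.01 res [ 0.01 -0.04  0.04 -0.02 -0.01  0.02 -0.01]
lateral off 0.18457935511106843
```

All within about 0.5 mm and the push is steady, so I'm handing in.

```bash
python3 - <<'E'
from bench import *
print(hand_in())
E
```

```text
the job is handed in; nothing more can be done
None
```

I hung the smallest tag by its eye over the rest's post, flat along the bed with its printed box up, and let go of it. I then gripped the stamp by its handle and pressed it onto the middle of the box. I handed in at about 20 s, still holding it pressed.

What the last checks showed:

- **Centring:** the foot sits about 0.5 mm off the box's middle along its length and 0.2 mm across. These come from the wrist picture, and the camera calibration is good to about 2 mm.
- **Alignment:** the foot's long side measured about 5.6° against 5.4° for the box. One short edge of the box read 4.1° in the last picture.
- **Upright:** the tool axis was within 0.1° of vertical. I did not measure the stamp's own tilt in the grip; the pictures showed none.
- **Bed travel:** the push was about 5 N, which works out to roughly 5.8 mm of the 12 mm travel. The arm's descent after contact agrees, and the side picture shows the bed down. The bed's travel has no direct reading.
- **Other points:** a small sideways force of about 1.7 N remained at the wrist. I touched nothing else, and the last scene picture shows the other things where they were, though the arm hides part of the view.

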